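Lay the fondue ledge

TASK

Lay the ledge for fondue: push the black pot, without lifting it, until it stands centred on the round heat mark; slide each grey coaster along the walnut board, without picking it up, until it drops flush into a pocket of its own; and stand each green glass ramekin upright on the clear part of a seated coaster, one to a coaster. Leave the mill, jar, bottle and mug where they are.

Things in the scene. Friction and masses are not known exactly. Their poses are not given: they have to be found in the camera images.
- board: fixed walnut board on the ledge, 310 (x) x 380 (y) mm, top face 20 mm above the ledge, rim all round 10 mm wide, 8 mm above the top face. Its far (+x) half has three pockets side by side along y, 106 (x) x 82 (y) mm, 8 mm deep, 120 mm apart; the near half is plain, 169 mm deep from rim to pockets: coasters start there. Origin: centre of underside; x points away from the robot
- pocket0 (a point): centre of the floor of the right (-y) pocket of the board (12 mm above the ledge); axes as the board's
- pocket1 (a point): centre of the floor of the middle pocket of the board (12 mm above the ledge); axes as the board's
- pocket2 (a point): centre of the floor of the left (+y) pocket of the board (12 mm above the ledge); axes as the board's
- coaster0: grey slate coaster 100 (x) x 76 (y) x 8 mm, about 0.18 kg, loose; fits any pocket with 3 mm to spare on every side, its top then flush with the board. A brass bar, 14 (x) x 50 (y) mm, 22 mm high above the slate, is fixed across it at x = -40 mm, the end nearer the robot; the clear slate has its middle at x = +8 mm. Origin: centre of underside.
- coaster1: grey slate coaster 100 (x) x 76 (y) x 8 mm, about 0.18 kg, loose; fits any pocket with 3 mm to spare on every side, its top then flush with the board. A brass bar, 14 (x) x 50 (y) mm, 22 mm high above the slate, is fixed across it at x = -40 mm, the end nearer the robot; the clear slate has its middle at x = +8 mm. Origin: centre of underside.
- coaster2: grey slate coaster 100 (x) x 76 (y) x 8 mm, about 0.18 kg, loose; fits any pocket with 3 mm to spare on every side, its top then flush with the board. A brass bar, 14 (x) x 50 (y) mm, 22 mm high above the slate, is fixed across it at x = -40 mm, the end nearer the robot; the clear slate has its middle at x = +8 mm. Origin: centre of underside.
- ramekin0: open green glass ramekin, straight-sided, 62 mm across, 48 mm high, wall 4 mm, about 0.12 kg, standing on the ledge left of the board. Origin: centre of the underside, z up. A coaster's clear part holds one. Two or three are present (None: absent)
- ramekin1: open green glass ramekin, straight-sided, 62 mm across, 48 mm high, wall 4 mm, about 0.12 kg, standing on the ledge left of the board. Origin: centre of the underside, z up. A coaster's clear part holds one. Two or three are present (None: absent)
- ramekin2: open green glass ramekin, straight-sided, 62 mm across, 48 mm high, wall 4 mm, about 0.12 kg, standing on the ledge left of the board. Origin: centre of the underside, z up. A coaster's clear part holds one. Two or three are present (None: absent)
- pot: matte black round fondue pot, 130 mm across at the foot, 136 mm at the rim, 75 mm high, open, about 0.8 kg, loose; a stick handle, at most 16 mm thick, runs out along its +x axis from 66 to 153 mm from the pot's axis, 56 to 78 mm up, and starts pointing away and to the robot's right. Pushed at the foot it slides without tipping. Origin: centre of underside
- disc: round heat mark on the ledge, dark in the middle with a copper edge, 170 mm diameter, level with the ledge (no step to catch on). Origin: its centre
- pepper_mill: turned wooden pepper mill, 54 mm across, 140 mm high, beyond the heat mark; a bystander. Origin: centre of the underside
- spice_jar: small spice jar, 46 mm across, 75 mm high, red cap, between robot and board; a bystander. Origin: centre of the underside
- kirsch: bottle of kirsch, 68 mm across, 220 mm high, far left; a bystander. Origin: centre of the underside
- mug: blue mug, 76 mm across, 85 mm high, on the left; a bystander. Origin: centre of the underside
Not all that is in view belongs to the job. What is shaped like the pot but blue is not meant. Leave any orange or purple look-alike of the coaster2 alone.

How it is judged:
By the outcome, as a careful person would: the job done as asked, in the order asked, and still so for the second after the job is handed in, with the robot touching nothing.
Of ramekin0, ramekin1, ramekin2 only 2 to 3 are there at a start; the rules pass over those that are not, and their reading is None.
At some moment in a run one of coaster0, coaster1, coaster2, ramekin0, ramekin1, ramekin2 may be knocked a few centimetres aside while the robot is not near it.
It also fails if it takes over 200 s, if anything falls off the work surface, if the arm or the gripper's body presses on something with over 40 N, if the wrist force passes 120 N, or if a joint passes its speed limit or range.

ROBOT

A 6-joint arm with a two-finger parallel gripper is mounted at the origin on the work surface. World frame = base frame: x ahead of the robot, y to its left, z up, the work surface at z = 0. Lengths are in m, angles in degrees, forces in N, time in s.
With the tool pointing down it reaches from about 0.3 to 0.75 m from the base axis. Payload 8.5 kg.
Tool frame: the origin (TCP) lies midway between the tips of the shut fingers; the grasp point (between the pads) lies 19 mm behind it (env.pinch_z is the z of the grasp point in the tool frame, in m); z points along the fingers, y is the line along which they close (so a half turn about z gives the same grasp; the last joint's range is limited). The gripper opens to 85 mm and grips with 20 to 120 N. Pads are 22 mm wide; open, the fingers measure 114 mm over their backs; the gripper's body (76 mm by 85 mm) begins 54 mm behind the grasp point. The pads swing forward as they close: fully open they stand 13 mm farther back than shut.
Start: joints at [53.898, 21.807, 74.336, -0, 83.858, -12.336], TCP at [0.222, 0.503, 0.231] pointing down, gripper open.
Joint ranges: [-178.18, 178.18], [-50.72, 133.34], [12.68, 142.11], [-81.47, 261.47], [9.98, 163.14], [-165.26, 165.26]. Speed limits (degrees/s): [136.94, 136.94, 180, 180, 180, 180].

INTERFACE

Orientations are given as a 3x3 rotation matrix whose columns are the frame's x, y, z axes.
In Python, from rig import env gives the robot as it stands.
- The arm moves only by the tool arm_command, never from a script. Its argument "deltas" is a list of rows, each an object of numbers: "rx", "ry", "rz": the turn, a rotation vector about the tool's x, y, z in rad; "dx", "dy", "dz": the shift along the tool's x, y, z in m; "fingers": the finger opening in m, from 0 to 0.0854. In form: [{"rx": .., "ry": .., "rz": .., "dx": .., "dy": .., "dz": .., "fingers": ..}, ...]. A call has 1 to 12 rows; each row shifts and turns the commanded pose from where the row before left it, along the tool's axes as they then stand; what a row does not reach is not made up. A row lasts 1/10 s, in which the tool goes at most 50 mm and 8.59 degrees, less where a joint would pass 70% of its speed; a pose out of reach is approached as far as the arm can. A call is refused whole if a number of a shift passes 0.05 or a number of a turn 0.15, either way. A call with a gripper value outside its range is refused whole. The fingers move at their own pace and stop on an object; "squeeze" is the grip in N (left out, the last holds). Time passes only in rows, so rows that do not move let the fingers close. It gives the time, the measured TCP pose, the force, the opening and the grip force at its end, in the units of the state.
- env.observe(): the state, without advancing time (a new reading comes with each control period).
- env.get_image(name): name is "side" or "top"; returns a dict with "color" (420x560x3 uint8, blue, green, red), "camera_matrix" (3x3 intrinsics, pixels), "k1" (the pictures are not rectified: a ray, as slopes to the right and down, at radius r is drawn at 1 + k1 r^2 times it, then the intrinsics apply), "eye" and "orientation" of the camera in the world. Camera axes: x right, y up, looking along -z (the intrinsics and any distortion apply to the point x, -y, -z); pixel columns grow to the right and rows downward; lengths in m; the calibration is good to about 2 mm. A picture is of the moment at which its call begins. There is no depth.
- env.close_job(): hands the job in; it is judged then, once.
Trained networks look in a picture, given as the dict that the camera call returned (one of the last four; its "shot" number tells which), for a name from the list of things; names that differ only in an ending like _2 or _b are one class to them, and where a whole thing is asked for, a point or a joint stands for the part that bears it (a point fixed in the world has none). Each returns a list of dicts, best first, with "p" (0 to 1); they miss things now and then, are a little off and sometimes report something else, mostly with a low value. They report only what shows in the picture. A call takes as long as a camera call. They do not tell look-alikes from the thing itself.
- env.look_for(query, picture): "box" ([left, top, right, bottom] in pixels, round what is visible of it).
- env.tip_of(query, picture): "location" ([column, row] in pixels: a listed point, or the origin of a listed thing).
The state is a dict: "time_s": time; "q": joint angles; "qvel": joint speeds; "joint_efforts": joint torques, N m; "position": TCP position; "tool_rot": TCP orientation; "ft_force": force on the tool from outside, world axes, zero at the start; "wrist_torque": the same for the moment, N m; "grip_width": finger opening in m; "gripper_force": force on a finger pad.
Only numpy, scipy, OpenCV 4.12 (cv2) and the standard library are available. Lean on these libraries where they do the work, as an engineer would, in place of code of your own. Each camera call takes 0.05 s, during which the arm holds its last target. There are 200 camera calls.

## Working session

There is one attempt and no reset: what is moved stays moved. The work goes in short steps, Python scripts to look and compute and a tool call to move; the robot and the scene stay as the last step left them, time stands still between calls to the robot, and variables do not carry over. Pictures are saved under pics/ and viewed, at most 14 in all, crops included, and the job is handed in when it is done.

Besides the shell and the picture viewer there is one more tool, called after ">>>" in YAML: its name, and indented under it one key for each argument. arm_command: Moves the arm, as the interface text tells. Its arguments: {"type":"object","properties":{"deltas":{"type":"array"},"squeeze":{"type":"number"}},"required":["deltas"]}

```bash
ls; mkdir -p pics; cat > h.py <<'E'
import numpy as np, cv2
from rig import env
def ray(pic,uv):
    K=np.array(pic["camera_matrix"],float);k1=pic["k1"]
    p=cv2.undistortPoints(np.array([[uv]],float),K,np.array([k1,0,0,0,0.]))[0,0]
    R=np.array(pic["orientation"]);d=R@np.array([p[0],-p[1],-1.]);return np.array(pic["eye"],float),d
def onz(pic,uv,z):
    e,d=ray(pic,uv);return e+d*(z-e[2])/d[2]
def proj(pic,P):
    R=np.array(pic["orientation"]);c=R.T@(np.array(P,float)-np.array(pic["eye"]))
    x,y=c[0]/-c[2],-c[1]/-c[2];s=1+pic["k1"]*(x*x+y*y);K=np.array(pic["camera_matrix"])
    return K[0,0]*x*s+K[0,2],K[1,1]*y*s+K[1,2]
E
python3 - <<'E'
from h import *
s=env.observe();print({k:np.round(s[k],3).tolist() for k in s})
for n in("top","side"):
    p=env.get_image(n);cv2.imwrite(f"pics/{n}0.png",p["color"]);print(n,np.round(p["eye"],3),p["k1"],np.round(p["orientation"],2).tolist())
    for q,z in dict(board=.02,pocket0=.012,pocket1=.012,pocket2=.012,coaster0=.02,ramekin0=0,pot=0,disc=0,pepper_mill=0,spice_jar=0,kirsch=0,mug=0).items():
        for r in env.tip_of(q,p):
            if r["p"]>.15: print(q,np.round(r["location"],0),round(r["p"],2),np.round(onz(p,r["location"],z)[:2],3))
E
```

```text
pics
{'time_s': 0.0, 'q': [53.899, 21.841, 74.383, -0.0, 83.86, -12.337], 'qvel': [-0.112, -0.056, -0.047, -0.054, -0.053, 0.056], 'joint_efforts': [-0.0, -44.847, -23.128, -0.0, 0.005, 0.0], 'position': [0.221, 0.503, 0.231], 'tool_rot': [[-0.915, 0.403, -0.001], [0.403, 0.915, -0.001], [0.0, -0.001, -1.0]], 'ft_force': [-0.387, 0.28, 0.019], 'wrist_torque': [-0.027, 0.004, 0.069], 'gripper_force': 0.0, 'grip_width': 0.085}
top [0.287 0.002 1.375] 0.0030859685824868414 [[0.0, 0.98, -0.19], [-1.0, 0.0, -0.01], [-0.01, 0.19, 0.98]]
board [256. 209.] 0.6 [0.572 0.084]
pocket0 [217. 193.] 0.74 [0.628 0.213]
pocket0 [254. 189.] 0.66 [0.642 0.092]
pocket0 [292. 185.] 0.6 [ 0.654 -0.03 ]
pocket0 [161. 234.] 0.37 [0.493 0.387]
pocket1 [217. 193.] 0.74 [0.628 0.213]
pocket1 [254. 189.] 0.66 [0.642 0.092]
pocket1 [292. 185.] 0.6 [ 0.654 -0.03 ]
pocket1 [161. 234.] 0.37 [0.493 0.387]
pocket2 [217. 193.] 0.74 [0.628 0.213]
pocket2 [254. 189.] 0.66 [0.642 0.092]
pocket2 [292. 185.] 0.6 [ 0.654 -0.03 ]
pocket2 [161. 234.] 0.37 [0.493 0.387]
coaster0 [262. 237.] 0.97 [0.483 0.066]
coaster0 [219. 2
[... 1049 characters left out ...]
0 [254. 210.] 0.84 [0.481 0.078]
coaster0 [226. 185.] 0.75 [0.482 0.223]
coaster0 [158. 203.] 0.75 [0.271 0.309]
coaster0 [285. 227.] 0.74 [ 0.505 -0.041]
coaster0 [356. 188.] 0.56 [ 0.79  -0.075]
coaster0 [370. 265.] 0.54 [ 0.589 -0.304]
coaster0 [273. 201.] 0.29 [0.549 0.065]
ramekin0 [225. 152.] 0.84 [0.592 0.381]
ramekin0 [180. 173.] 0.73 [0.41 0.4 ]
ramekin0 [199. 162.] 0.53 [0.491 0.404]
pot [381. 402.] 0.89 [ 0.332 -0.559]
pot [343. 315.] 0.81 [ 0.428 -0.351]
disc [372. 265.] 0.71 [ 0.606 -0.301]
pepper_mill [372. 213.] 0.98 [ 0.761 -0.173]
spice_jar [193. 220.] 0.86 [0.32 0.19]
kirsch [159. 154.] 0.76 [0.406 0.537]
mug [194. 139.] 0.73 [0.551 0.523]
mug [287. 186.] 0.48 [0.641 0.1  ]
```

```bash
python3 - <<'E'
import cv2
a=cv2.imread("pics/top0.png")[110:330,90:490];cv2.imwrite("pics/top0z.png",cv2.resize(a,None,fx=2,fy=2,interpolation=cv2.INTER_CUBIC))
E
```

```text
(no output)
```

View pics/top0z.png

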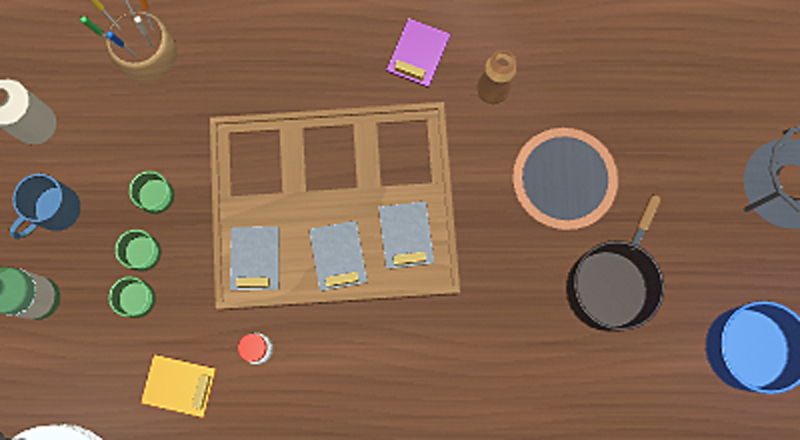

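View pics/side0.png

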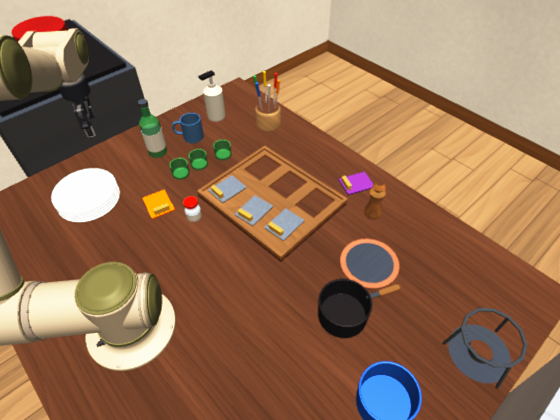

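Top crop (2x, offset 90,110): three grey slates at crop (254,258), (338,255), (406,235). The wanted pot is at (615,285) and the disc at (565,178). Three ramekins at (151,190), (137,249), (131,297).

Candidates in full-image pixels:
- **Coaster:** grey (217,239), (259,237), (293,227). Orange (179,302) and purple (300,136) are look-alikes, so I leave them.
- **Pot:** black (397,252) is chosen. Blue (467,283) is a look-alike, and the trivet (485,200) is not part of the job.
- **Ramekin:** only the three green ones. The mug is not one.

Next I refine the poses by edge fitting in both cameras.

```bash
cat >> h.py <<'E'
from scipy.optimize import minimize
def rect(w,h,z,cx=0,cy=0,n=40):
    t=np.linspace(-.5,.5,n);o=np.ones(n)
    P=np.concatenate([np.c_[w*t+cx,cy+h/2*o],np.c_[w*t+cx,cy-h/2*o],np.c_[cx+w/2*o,h*t+cy],np.c_[cx-w/2*o,h*t+cy]])
    N=np.concatenate([np.c_[0*o,o],np.c_[0*o,o],np.c_[o,0*o],np.c_[o,0*o]])
    return np.c_[P,z+0*P[:,0]],N
def circ(r,z,n=120):
    a=np.linspace(0,2*np.pi,n,endpoint=False);N=np.c_[np.cos(a),np.sin(a)];return np.c_[r*N,z+0*a],N
def cat(*L): return np.concatenate([l[0] for l in L]),np.concatenate([l[1] for l in L])
def vproj(pic,P):
    R=np.array(pic["orientation"]);c=(P-np.array(pic["eye"]))@R
    x,y=c[:,0]/-c[:,2],-c[:,1]/-c[:,2];s=1+pic["k1"]*(x*x+y*y);K=np.array(pic["camera_matrix"])
    return np.c_[K[0,0]*x*s+K[0,2],K[1,1]*y*s+K[1,2]]
def prep(pic):
    im=cv2.GaussianBlur(pic["color"].astype(np.float32),(0,0),.8);pic["b"]=im;return pic
def score(pic,M,p):
    # colour step across model edges (3 mm either side)
    c,s=np.cos(p[2]),np.sin(p[2]);R=np.array([[c,-s],[s,c]]);X=M[0][:,:2]@R.T+p[:2];N=M[1]@R.T
    f=lambda e:cv2.remap(pic["b"],*[a.reshape(-1,1).astype(np.float32) for a in vproj(pic,np.c_[X+e*N,M[0][:,2]]).T],cv2.INTER_LINEAR)[:,0]
    d=np.linalg.norm(f(.003)-f(-.003),axis=1);return np.minimum(d,60).mean()
def fit(pics,M,p0,rad=.02,ang=.15,rot=True):
    def c(p): return -sum(score(q,M,p if rot else [p[0],p[1],0]) for q in pics)
    A=np.linspace(-ang,ang,9) if rot else [0]
    G=[(c([p0[0]+x,p0[1]+y,p0[2]+a]),x,y,a) for x in np.arange(-rad,rad+.001,.004) for y in np.arange(-rad,rad+.001,.004) for a in A]
    g=min(G);x0=np.array(p0)+g[1:]
    S=np.vstack([x0,x0+[.003,0,0],x0+[0,.003,0],x0+[0,0,.02]])
    r=minimize(c,x0,method="Nelder-Mead",options=dict(initial_simplex=S,xatol=1e-4,fatol=1e-3));return r.x,-r.fun/len(pics)
BOARD=cat(rect(.31,.38,.028),rect(.29,.36,.028),*[rect(.106,.082,.02,BX,y) for BX in [.0785] for y in(-.12,0,.12)])
def coaster(z=.028): return cat(rect(.1,.076,z),rect(.014,.05,z+.022,-.04,0,25))
E
cat > m0.py <<'E'
from h import *
T=prep(env.get_image("top"));S=prep(env.get_image("side"))
for bx in(.0705,.0745,.0785,.0825):
    B=cat(rect(.31,.38,.028),rect(.29,.36,.028),*[rect(.106,.082,.02,bx,y) for y in(-.12,0,.12)])
    print("board",bx,[(np.round(p,4).tolist(),round(s,2)) for p,s in [fit(q,B,[.565,.085,.09],.02,.08) for q in([T],[S],[T,S])]])
for n,M,p0,rot in [("c",coaster(),(.475,.21,0),1),("c",coaster(),(.483,.07,.2),1),("c",coaster(),(.51,-.035,.1),1),
  ("ram",circ(.031,.048),(.409,.4,0),0),("ram",circ(.031,.048),(.495,.395,0),0),("ram",circ(.031,.048),(.585,.379,0),0),
  ("disc",circ(.085,0),(.606,-.295,0),0),("pot",circ(.068,.075),(.432,-.352,0),0)]:
    print(n,[(np.round(p,4).tolist(),round(s,1)) for p,s in [fit(q,M,p0,rot=rot) for q in([T],[S],[T,S])]])
E
python3 m0.py
```

```text
board 0.0705 [([0.5711, 0.086, 0.0672], np.float64(41.88)), ([0.5668, 0.0877, 0.068], np.float64(41.88)), ([0.5682, 0.0866, 0.0676], np.float64(39.89))]
board 0.0745 [([0.566, 0.0855, 0.0702], np.float64(46.58)), ([0.5623, 0.087, 0.0705], np.float64(44.71)), ([0.5649, 0.0862, 0.0687], np.float64(42.87))]
board 0.0785 [([0.5636, 0.0854, 0.0689], np.float64(45.69)), ([0.5596, 0.0869, 0.0697], np.float64(44.39)), ([0.5615, 0.0859, 0.07], np.float64(42.64))]
board 0.0825 [([0.5576, 0.0848, 0.0713], np.float64(44.28)), ([0.554, 0.0865, 0.0705], np.float64(44.53)), ([0.557, 0.0857, 0.0683], np.float64(42.14))]
c [([0.4752, 0.2054, 0.0267], np.float64(55.8)), ([0.4705, 0.2066, 0.0181], np.float64(56.2)), ([0.4749, 0.2057, 0.0242], np.float64(53.2))]
c [([0.4795, 0.0746, 0.1807], np.float64(55.2)), ([0.475, 0.0753, 0.176], np.float64(55.8)), ([0.4795, 0.0753, 0.1753], np.float64(53.2))]
c [([0.5124, -0.0319, 0.1226], np.float64(55.6)), ([0.5083, -0.0315, 0.1191], np.float64(56.5)), ([0.5124, -0.0313, 0.1182], np.float64(54.1))]
ram [([0.4122, 0.3894, 0.0047], np.float64(56.9)), ([0.4063, 0.3894, -0.0035], np.float64(31.5)), ([0.4133, 0.3949, 0.0057], np.float64(42.0))]
ram [([0.4852, 0.3844, -0.0143], np.float64(57.2)), ([0.4859, 0.3939, 0.018], np.float64(30.8)), ([0.4846, 0.3843, -0.0199], np.float64(42.0))]
ram [([0.5774, 0.3682, -0.0033], np.float64(57.4)), ([0.5786, 0.3758, -0.0015], np.float64(30.8)), ([0.5767, 0.3683, -0.0036], np.float64(42.6))]
disc [([0.61, -0.291, 0.0], np.float64(60.0)), ([0.61, -0.291, 0.0], np.float64(60.0)), ([0.61, -0.291, 0.0], np.float64(60.0))]
pot [([0.43, -0.348, -0.0003], np.float64(48.2)), ([0.4257, -0.3491, 0.0028], np.float64(52.0)), ([0.4267, -0.3492, 0.0139], np.float64(49.2))]
```

```bash
sed -i 's/np.minimum(d,60)/np.minimum(d,CLIP)/; 1a CLIP=60' h.py; python3 - <<'E'
import h;from h import *
h.CLIP=200
T=prep(env.get_image("top"));S=prep(env.get_image("side"))
for n,M,p0,rot in [("disc",circ(.085,0),(.606,-.295,0),0),("pot",circ(.068,.075),(.427,-.349,0),0)]:
    print(n,[(np.round(p,4).tolist(),round(s,1)) for p,s in [fit(q,M,p0,rot=rot) for q in([T],[S])]])
E
```

```text
disc [([0.612, -0.2916, 0.002], np.float64(97.4)), ([0.6097, -0.2887, 0.0101], np.float64(106.6))]
pot [([0.4257, -0.3412, 0.012], np.float64(55.2)), ([0.4249, -0.3494, 0.0046], np.float64(68.5))]
```

>>> arm_command:
  deltas:
    - {"dx":-0.032,"dy":-0.0243,"fingers":0.06}
    - {"dx":-0.032,"dy":-0.0243}
    - {"dx":-0.032,"dy":-0.0243}
    - {"dx":-0.032,"dy":-0.0243}
    - {"dx":-0.032,"dy":-0.0243}
    - {"dx":-0.032,"dy":-0.0243}
    - {"dx":-0.032,"dy":-0.0243}
    - {"dx":-0.032,"dy":-0.0243}
    - {"dx":-0.032,"dy":-0.0243}
    - {"dx":-0.032,"dy":-0.0243}

```text
invalid input
```

>>> arm_command:
  deltas:
    - {"dx":-0.0114,"dy":-0.0431}
    - {"dx":-0.0114,"dy":-0.0431}
    - {"dx":-0.0114,"dy":-0.0431}
    - {"dx":-0.0114,"dy":-0.0431}
    - {"dx":-0.0114,"dy":-0.0431}
    - {"dx":-0.0114,"dy":-0.0431}
    - {"dx":-0.0114,"dy":-0.0431}
    - {"dx":-0.0114,"dy":-0.0431}
    - {"dx":-0.0114,"dy":-0.0431}
    - {"dx":-0.0114,"dy":-0.0431}
    - {"dx":-0.0114,"dy":-0.0431}
    - {"dx":-0.0114,"dy":-0.0431}

```text
invalid input
```

>>> arm_command:
  deltas:
    - {"rz":0.147}
    - {"rz":0.147}
    - {"rz":0.147}
    - {"rz":0.147}
    - {"rz":0.147}
    - {"rz":0.147}
    - {"rz":0.147}
    - {"rz":0.147}
    - {"rz":0.147}
    - {"rz":0.147}
    - {"rz":0.147}
    - {"rz":0.147}

```text
invalid input
```

>>> arm_command:
  deltas:
    - {"rz":0.147}
    - {"rz":0.147}
    - {"rz":0.147}
    - {"rz":0.147}
    - {"rz":0.06}

```text
invalid input
```

>>> arm_command:
  deltas:
    - {"rx":0,"ry":0,"rz":0,"dx":-0.032,"dy":-0.0243,"dz":0,"fingers":0.06}

```text
time_s: 1.6
position: [0.2402, 0.4698, 0.231]
tool_rot: [[-0.917, 0.4, -0.0], [0.4, 0.917, 0.001], [0.001, 0.001, -1.0]]
ft_force: [0.3, -1.4, -0.9]
grip_width: 0.0732
gripper_force: 0.0
```

>>> arm_command:
  deltas:
    - {"rx":0,"ry":0,"rz":0,"dx":-0.0364,"dy":-0.0274,"dz":0,"fingers":0.06}
    - {"rx":0,"ry":0,"rz":0,"dx":-0.0364,"dy":-0.0274,"dz":0,"fingers":0.06}
    - {"rx":0,"ry":0,"rz":0,"dx":-0.0364,"dy":-0.0274,"dz":0,"fingers":0.06}
    - {"rx":0,"ry":0,"rz":0,"dx":-0.0364,"dy":-0.0274,"dz":0,"fingers":0.06}
    - {"rx":0,"ry":0,"rz":0,"dx":-0.0364,"dy":-0.0274,"dz":0,"fingers":0.06}
    - {"rx":0,"ry":0,"rz":0,"dx":-0.0364,"dy":-0.0274,"dz":0,"fingers":0.06}
    - {"rx":0,"ry":0,"rz":0,"dx":-0.0364,"dy":-0.0274,"dz":0,"fingers":0.06}
    - {"rx":0,"ry":0,"rz":0,"dx":-0.0364,"dy":-0.0274,"dz":0,"fingers":0.06}

```text
time_s: 2.4
position: [0.4199, 0.1485, 0.2316]
tool_rot: [[-0.915, 0.403, 0.001], [0.403, 0.915, 0.0], [-0.001, 0.0, -1.0]]
ft_force: [1.2, 0.1, 0.7]
grip_width: 0.0597
gripper_force: 0.0
```

>>> arm_command:
  deltas:
    - {"rx":0,"ry":0,"rz":0,"dx":-0.0114,"dy":-0.0431,"dz":0,"fingers":0.06}
    - {"rx":0,"ry":0,"rz":0,"dx":-0.0114,"dy":-0.0431,"dz":0,"fingers":0.06}
    - {"rx":0,"ry":0,"rz":0,"dx":-0.0114,"dy":-0.0431,"dz":0,"fingers":0.06}
    - {"rx":0,"ry":0,"rz":0,"dx":-0.0114,"dy":-0.0431,"dz":0,"fingers":0.06}
    - {"rx":0,"ry":0,"rz":0,"dx":-0.0114,"dy":-0.0431,"dz":0,"fingers":0.06}
    - {"rx":0,"ry":0,"rz":0,"dx":-0.0114,"dy":-0.0431,"dz":0,"fingers":0.06}
    - {"rx":0,"ry":0,"rz":0,"dx":-0.0114,"dy":-0.0431,"dz":0,"fingers":0.06}
    - {"rx":0,"ry":0,"rz":0,"dx":-0.0114,"dy":-0.0431,"dz":0,"fingers":0.06}
    - {"rx":0,"ry":0,"rz":0,"dx":-0.0114,"dy":-0.0431,"dz":0,"fingers":0.06}
    - {"rx":0,"ry":0,"rz":0,"dx":-0.0114,"dy":-0.0431,"dz":0,"fingers":0.06}
    - {"rx":0,"ry":0,"rz":0,"dx":-0.0114,"dy":-0.0431,"dz":0,"fingers":0.06}
    - {"rx":0,"ry":0,"rz":0,"dx":-0.0114,"dy":-0.0431,"dz":0,"fingers":0.06}

```text
time_s: 3.6
position: [0.3354, -0.3801, 0.2314]
tool_rot: [[-0.915, 0.403, 0.0], [0.403, 0.915, -0.0], [-0.0, -0.0, -1.0]]
ft_force: [1.0, 0.8, 0.8]
grip_width: 0.0599
gripper_force: 0.0
```

>>> arm_command:
  deltas:
    - {"rx":0,"ry":0,"rz":0.147,"dx":0,"dy":0,"dz":0,"fingers":0.06}
    - {"rx":0,"ry":0,"rz":0.147,"dx":0,"dy":0,"dz":0,"fingers":0.06}
    - {"rx":0,"ry":0,"rz":0.147,"dx":0,"dy":0,"dz":0,"fingers":0.06}
    - {"rx":0,"ry":0,"rz":0.147,"dx":0,"dy":0,"dz":0,"fingers":0.06}
    - {"rx":0,"ry":0,"rz":0.147,"dx":0,"dy":0,"dz":0,"fingers":0.06}
    - {"rx":0,"ry":0,"rz":0.147,"dx":0,"dy":0,"dz":0,"fingers":0.06}
    - {"rx":0,"ry":0,"rz":0.147,"dx":0,"dy":0,"dz":0,"fingers":0.06}
    - {"rx":0,"ry":0,"rz":0.147,"dx":0,"dy":0,"dz":0,"fingers":0.06}
    - {"rx":0,"ry":0,"rz":0.147,"dx":0,"dy":0,"dz":0,"fingers":0.06}
    - {"rx":0,"ry":0,"rz":0.147,"dx":0,"dy":0,"dz":0,"fingers":0.06}
    - {"rx":0,"ry":0,"rz":0.147,"dx":0,"dy":0,"dz":0,"fingers":0.06}
    - {"rx":0,"ry":0,"rz":0.147,"dx":0,"dy":0,"dz":0,"fingers":0.06}

```text
time_s: 4.8
position: [0.3361, -0.3782, 0.2314]
tool_rot: [[0.576, 0.817, 0.0], [0.817, -0.576, -0.0], [-0.0, 0.0, -1.0]]
ft_force: [0.4, -0.8, 0.2]
grip_width: 0.0597
gripper_force: 0.0
```

>>> arm_command:
  deltas:
    - {"rx":0,"ry":0,"rz":0.147,"dx":0,"dy":0,"dz":0,"fingers":0.06}
    - {"rx":0,"ry":0,"rz":0.147,"dx":0,"dy":0,"dz":0,"fingers":0.06}
    - {"rx":0,"ry":0,"rz":0.147,"dx":0,"dy":0,"dz":0,"fingers":0.06}
    - {"rx":0,"ry":0,"rz":0.147,"dx":0,"dy":0,"dz":0,"fingers":0.06}
    - {"rx":0,"ry":0,"rz":0.06,"dx":0,"dy":0,"dz":0,"fingers":0.06}
    - {"rx":0,"ry":0,"rz":0,"dx":0,"dy":0,"dz":0,"fingers":0.06}

```text
time_s: 5.4
position: [0.3361, -0.3782, 0.2313]
tool_rot: [[0.951, 0.309, -0.0], [0.309, -0.951, -0.0], [-0.0, 0.0, -1.0]]
ft_force: [0.9, -0.1, 0.3]
grip_width: 0.0601
gripper_force: 0.0
```

>>> arm_command:
  deltas:
    - {"rx":0,"ry":0,"rz":0,"dx":0,"dy":0,"dz":0.044,"fingers":0.06}
    - {"rx":0,"ry":0,"rz":0,"dx":0,"dy":0,"dz":0.044,"fingers":0.06}
    - {"rx":0,"ry":0,"rz":0,"dx":0,"dy":0,"dz":0.044,"fingers":0.06}
    - {"rx":0,"ry":0,"rz":0,"dx":0,"dy":0,"dz":0.044,"fingers":0.06}
    - {"rx":0,"ry":0,"rz":0,"dx":0,"dy":0,"dz":0.043,"fingers":0.06}
    - {"rx":0,"ry":0.15,"rz":0,"dx":0,"dy":0,"dz":0,"fingers":0.06}
    - {"rx":0,"ry":0,"rz":0,"dx":0,"dy":0,"dz":0,"fingers":0.06}

```text
time_s: 6.1
position: [0.3349, -0.3784, 0.0111]
tool_rot: [[0.94, 0.309, 0.144], [0.305, -0.951, 0.049], [0.152, -0.002, -0.988]]
ft_force: [-0.7, -1.1, 1.0]
grip_width: 0.0602
gripper_force: 0.0
```

>>> arm_command:
  deltas:
    - {"rx":0,"ry":0,"rz":0,"dx":0.0148,"dy":0,"dz":0.0022,"fingers":0.06}
    - {"rx":0,"ry":0,"rz":0,"dx":0.0148,"dy":0,"dz":0.0022,"fingers":0.06}
    - {"rx":0,"ry":0,"rz":0,"dx":0.0148,"dy":0,"dz":0.0022,"fingers":0.06}
    - {"rx":0,"ry":0,"rz":0,"dx":0.0148,"dy":0,"dz":0.0022,"fingers":0.06}

```text
time_s: 6.5
position: [0.3931, -0.3601, 0.0132]
tool_rot: [[0.94, 0.31, 0.139], [0.307, -0.951, 0.044], [0.145, 0.002, -0.989]]
ft_force: [-3.9, -0.8, -0.6]
grip_width: 0.0601
gripper_force: 1.9
```

>>> arm_command:
  deltas:
    - {"rx":0,"ry":0,"rz":0,"dx":0.0148,"dy":0,"dz":0.0023,"fingers":0.06}
    - {"rx":0,"ry":0,"rz":0,"dx":0.0148,"dy":0,"dz":0.0023,"fingers":0.06}
    - {"rx":0,"ry":0,"rz":0,"dx":0.0148,"dy":0,"dz":0.0023,"fingers":0.06}
    - {"rx":0,"ry":0,"rz":0,"dx":0.0148,"dy":0,"dz":0.0023,"fingers":0.06}
    - {"rx":0,"ry":0,"rz":0,"dx":0.0148,"dy":0,"dz":0.0023,"fingers":0.06}
    - {"rx":0,"ry":0,"rz":0,"dx":0.0148,"dy":0,"dz":0.0023,"fingers":0.06}
    - {"rx":0,"ry":0,"rz":0,"dx":0.0148,"dy":0,"dz":0.0023,"fingers":0.06}
    - {"rx":0,"ry":0,"rz":0,"dx":0.0148,"dy":0,"dz":0.0023,"fingers":0.06}
    - {"rx":0,"ry":0,"rz":0,"dx":0.006,"dy":0,"dz":0.0009,"fingers":0.06}
    - {"rx":0,"ry":0,"rz":0,"dx":0,"dy":0,"dz":0,"fingers":0.06}

```text
time_s: 7.5
position: [0.5133, -0.3207, 0.0126]
tool_rot: [[0.94, 0.311, 0.142], [0.307, -0.951, 0.044], [0.148, 0.002, -0.989]]
ft_force: [-0.0, -0.1, -0.3]
grip_width: 0.0596
gripper_force: 0.0
```

```bash
cat > mp.py <<'E'
import h;from h import *
import sys
h.CLIP=200
T=prep(env.get_image("top"));S=prep(env.get_image("side"))
for n,M,p0,rot in [("disc",circ(.085,0),(.611,-.290,0),0),("pot",circ(.068,.075),tuple(map(float,sys.argv[1:3]))+(0,),0)]:
    print(n,[(np.round(p,4).tolist(),round(s,1)) for p,s in [fit(q,M,p0,rad=.012,rot=rot) for q in([T],[S])]])
out=[]
for p in(T,S):
    u,v=map(int,proj(p,(.6,-.29,.03)));out.append(cv2.resize(p["color"][max(v-65,0):v+65,u-65:u+65],(390,390),interpolation=cv2.INTER_CUBIC))
cv2.imwrite(f"pics/{sys.argv[3]}.png",np.hstack(out))
E
python3 mp.py .594 -.297 pot1
```

```text
disc [([0.6097, -0.2929, 0.0026], np.float64(61.5)), ([0.606, -0.2726, -0.0308], np.float64(42.2))]
pot [([0.5842, -0.2927, 0.0081], np.float64(45.0)), ([0.565, -0.3091, 0.0546], np.float64(47.2))]
```

View pics/pot1.png

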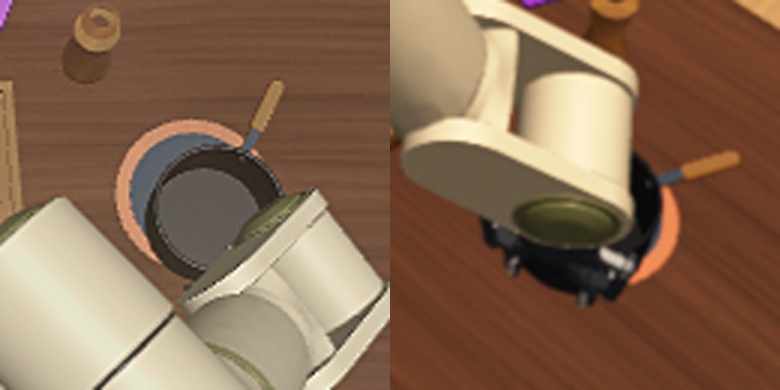

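>>> arm_command:
  deltas:
    - {"rx":0,"ry":0,"rz":0,"dx":-0.04,"dy":0,"dz":-0.006,"fingers":0.06}
    - {"rx":0,"ry":0,"rz":0,"dx":-0.03,"dy":0,"dz":-0.03,"fingers":0.06}
    - {"rx":0,"ry":0,"rz":0,"dx":-0.02,"dy":0.02,"dz":-0.04,"fingers":0.06}
    - {"rx":0,"ry":0,"rz":0,"dx":-0.02,"dy":0.04,"dz":-0.02,"fingers":0.06}
    - {"rx":0,"ry":0,"rz":0,"dx":-0.02,"dy":0.04,"dz":-0.02,"fingers":0.06}
    - {"rx":0,"ry":0,"rz":0,"dx":-0.02,"dy":0.04,"dz":0,"fingers":0.06}

```text
time_s: 8.2
position: [0.3976, -0.5082, 0.1077]
tool_rot: [[0.94, 0.308, 0.144], [0.306, -0.951, 0.041], [0.149, 0.006, -0.989]]
ft_force: [0.8, 0.3, 0.1]
grip_width: 0.0602
gripper_force: 0.0
```

```bash
python3 mp.py .582 -.296 pot2
```

```text
disc [([0.6113, -0.2915, 0.0036], np.float64(61.2)), ([0.5952, -0.3005, 0.0065], np.float64(43.6))]
pot [([0.5706, -0.2916, -0.0058], np.float64(47.8)), ([0.5741, -0.3015, 0.0185], np.float64(22.3))]
```

View pics/pot2.png

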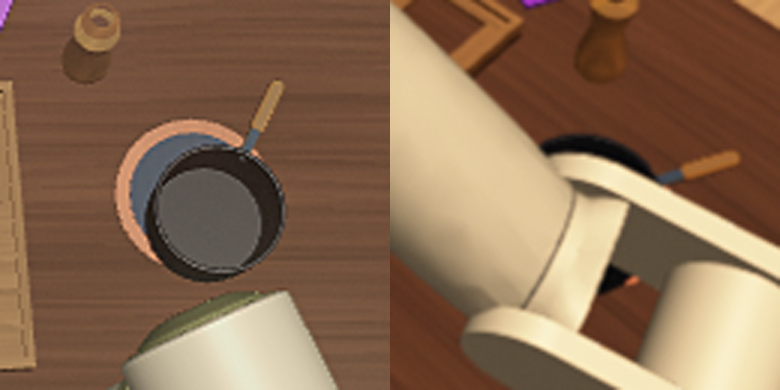

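```bash
cat > mp2.py <<'E'
import h;from h import *
import sys
T=prep(env.get_image("top"))
u,v=map(int,proj(T,(.6,-.29,.03)))
b=list(map(float,sys.argv[3:7]))
if any(b):
    print("pix",[np.round(onz(T,(u-65+(x+.5)/3,v-65+(y+.5)/3),.075)[:2],4) for x,y in((b[0],b[1]),(b[2],b[3]))])
for c in(30,45,60,100):
    h.CLIP=c;print(c,[np.round(fit([T],M,list(map(float,sys.argv[1:3]))+[0],rad=.012,rot=False)[0][:2],4).tolist() for M in(circ(.068,.075),cat(circ(.068,.075),circ(.065,0)))])
h.CLIP=60;p=fit([T],circ(.068,.075),list(map(float,sys.argv[1:3]))+[0],rad=.012,rot=False)[0]
im=cv2.resize(T["color"],None,fx=4,fy=4,interpolation=cv2.INTER_CUBIC)
for z,r,c in((.075,.068,(0,255,0)),(0,.065,(0,255,255)),):
    q=circ(r,z)[0]+[p[0],p[1],0]
    for a in vproj(T,q): cv2.circle(im,tuple(int(4*(t+.5)) for t in a),0,c,-1)
cv2.imwrite(f"pics/{sys.argv[7]}.png",im[4*(v-65):4*(v+65),4*(u-65):4*(u+65)])
E
python3 mp2.py .578 -.299 148 208 285 208 pot3
```

```text
pix [array([ 0.5784, -0.2298]), array([ 0.5785, -0.3695])]
30 [[0.5817, -0.3004], [0.579, -0.3004]]
45 [[0.5799, -0.2996], [0.5799, -0.2996]]
60 [[0.5808, -0.2994], [0.5801, -0.2994]]
100 [[0.5804, -0.2993], [0.5799, -0.2997]]
```

View pics/pot3.png

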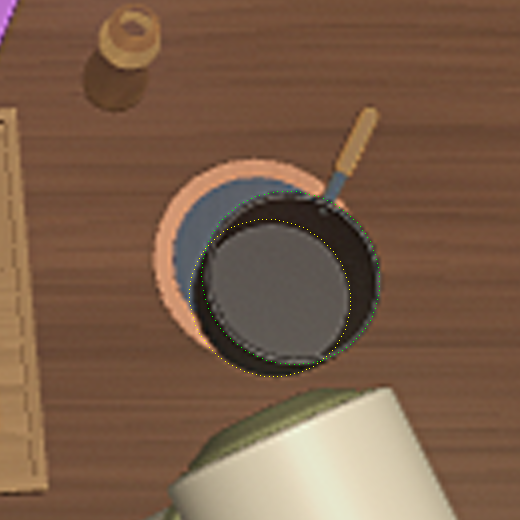

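>>> arm_command:
  deltas:
    - {"rx":0,"ry":0,"rz":0,"dx":0.02,"dy":-0.04,"dz":0,"fingers":0.06}
    - {"rx":0,"ry":0,"rz":0,"dx":0.02,"dy":-0.04,"dz":0.02,"fingers":0.06}
    - {"rx":0,"ry":0,"rz":0,"dx":0.02,"dy":-0.04,"dz":0.02,"fingers":0.06}
    - {"rx":0,"ry":0,"rz":0,"dx":0.02,"dy":-0.02,"dz":0.04,"fingers":0.06}
    - {"rx":0,"ry":0,"rz":0,"dx":0.03,"dy":0,"dz":0.03,"fingers":0.06}
    - {"rx":0,"ry":0,"rz":0,"dx":0,"dy":0,"dz":0,"fingers":0.06}

```text
time_s: 8.95
position: [0.4753, -0.329, 0.0092]
tool_rot: [[0.939, 0.313, 0.139], [0.309, -0.95, 0.051], [0.148, -0.005, -0.989]]
ft_force: [0.4, 0.1, 0.5]
grip_width: 0.0599
gripper_force: 0.0
```

>>> arm_command:
  deltas:
    - {"rx":0,"ry":0,"rz":0,"dx":0.02,"dy":0.0054,"dz":0.001,"fingers":0.06}
    - {"rx":0,"ry":0,"rz":0,"dx":0.014,"dy":0,"dz":0.0021,"fingers":0.06}
    - {"rx":0,"ry":0,"rz":0,"dx":0.008,"dy":0,"dz":0.0012,"fingers":0.06}
    - {"rx":0,"ry":0,"rz":0,"dx":0.007,"dy":0,"dz":0.001,"fingers":0.06}
    - {"rx":0,"ry":0,"rz":0,"dx":0.006,"dy":0,"dz":0.0009,"fingers":0.06}
    - {"rx":0,"ry":0,"rz":0,"dx":0.005,"dy":0,"dz":0.0008,"fingers":0.06}
    - {"rx":0,"ry":0,"rz":0,"dx":0.005,"dy":0,"dz":0.0008,"fingers":0.06}
    - {"rx":0,"ry":0,"rz":0,"dx":0.005,"dy":0,"dz":0.0008,"fingers":0.06}
    - {"rx":0,"ry":0,"rz":0,"dx":0,"dy":0,"dz":0,"fingers":0.06}

```text
time_s: 9.85
position: [0.5425, -0.3165, 0.0142]
tool_rot: [[0.94, 0.31, 0.142], [0.306, -0.951, 0.046], [0.149, 0.0, -0.989]]
ft_force: [-1.9, -0.2, 1.9]
grip_width: 0.0601
gripper_force: 1.0
```

>>> arm_command:
  deltas:
    - {"rx":0,"ry":0,"rz":0,"dx":-0.04,"dy":0,"dz":-0.006,"fingers":0.06}
    - {"rx":0,"ry":0,"rz":0,"dx":-0.03,"dy":0,"dz":-0.03,"fingers":0.06}
    - {"rx":0,"ry":0,"rz":0,"dx":-0.02,"dy":0.02,"dz":-0.04,"fingers":0.06}
    - {"rx":0,"ry":0,"rz":0,"dx":-0.02,"dy":0.04,"dz":-0.02,"fingers":0.06}
    - {"rx":0,"ry":0,"rz":0,"dx":-0.02,"dy":0.04,"dz":-0.02,"fingers":0.06}
    - {"rx":0,"ry":0,"rz":0,"dx":-0.02,"dy":0.04,"dz":0,"fingers":0.06}

```text
time_s: 10.45
position: [0.4283, -0.5037, 0.1098]
tool_rot: [[0.94, 0.309, 0.145], [0.306, -0.951, 0.041], [0.151, 0.006, -0.989]]
ft_force: [0.2, -0.0, 0.2]
grip_width: 0.0597
gripper_force: 0.0
```

```bash
python3 mp2.py .611 -.291 0 0 0 0 pot4; python3 -c "
import h;from h import *
T=prep(env.get_image('top'))
for c in(40,100,200):
  h.CLIP=c;print([np.round(fit([T],M,[.611,-.291,0],rad=.012,rot=False)[0][:2],4).tolist() for M in(circ(.085,0),cat(circ(.085,0),circ(.075,0)))])"
```

```text
30 [[0.6068, -0.2947], [0.6068, -0.2945]]
45 [[0.6069, -0.2945], [0.6069, -0.2943]]
60 [[0.607, -0.2928], [0.6064, -0.2927]]
100 [[0.5949, -0.2783], [0.6054, -0.2931]]
[[0.6139, -0.2955], [0.6141, -0.2956]]
[[0.6122, -0.2923], [0.6146, -0.295]]
[[0.6121, -0.2921], [0.6153, -0.2955]]
```

View pics/pot4.png

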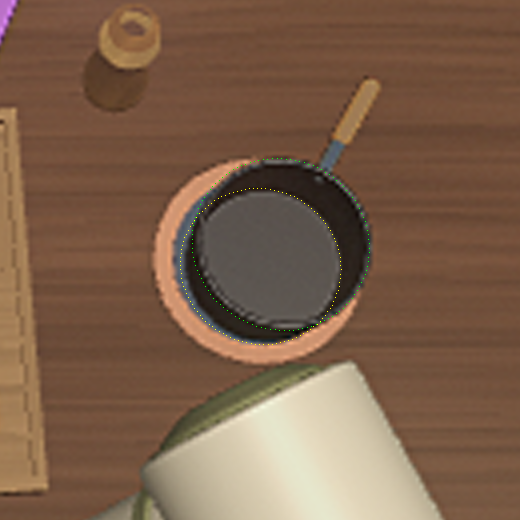

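>>> arm_command:
  deltas:
    - {"rx":0,"ry":0,"rz":0,"dx":0.02,"dy":-0.04,"dz":0,"fingers":0.06}
    - {"rx":0,"ry":0,"rz":0,"dx":0.02,"dy":-0.04,"dz":0.02,"fingers":0.06}
    - {"rx":0,"ry":0,"rz":0,"dx":0.02,"dy":-0.04,"dz":0.02,"fingers":0.06}
    - {"rx":0,"ry":0,"rz":0,"dx":0.02,"dy":-0.02,"dz":0.04,"fingers":0.06}
    - {"rx":0,"ry":0,"rz":0,"dx":0.03,"dy":0,"dz":0.03,"fingers":0.06}
    - {"rx":0,"ry":0,"rz":0,"dx":0,"dy":0,"dz":0,"fingers":0.06}

```text
time_s: 11.15
position: [0.5055, -0.3252, 0.0109]
tool_rot: [[0.94, 0.313, 0.139], [0.309, -0.95, 0.051], [0.148, -0.005, -0.989]]
ft_force: [-0.0, -1.8, -0.0]
grip_width: 0.0599
gripper_force: 0.0
```

>>> arm_command:
  deltas:
    - {"rx":0,"ry":0,"rz":0,"dx":0.015,"dy":0.002,"dz":0.001,"fingers":0.06}
    - {"rx":0,"ry":0,"rz":0,"dx":0.012,"dy":0,"dz":0.0018,"fingers":0.06}
    - {"rx":0,"ry":0,"rz":0,"dx":0.005,"dy":0,"dz":0.0008,"fingers":0.06}
    - {"rx":0,"ry":0,"rz":0,"dx":0.004,"dy":0,"dz":0.0006,"fingers":0.06}
    - {"rx":0,"ry":0,"rz":0,"dx":0.004,"dy":0,"dz":0.0006,"fingers":0.06}
    - {"rx":0,"ry":0,"rz":0,"dx":0.004,"dy":0,"dz":0.0006,"fingers":0.06}
    - {"rx":0,"ry":0,"rz":0,"dx":0,"dy":0,"dz":0,"fingers":0.06}

```text
time_s: 11.85
position: [0.5468, -0.3171, 0.0151]
tool_rot: [[0.94, 0.31, 0.141], [0.306, -0.951, 0.047], [0.149, -0.001, -0.989]]
ft_force: [-2.8, 0.5, 1.9]
grip_width: 0.0602
gripper_force: 1.5
```

>>> arm_command:
  deltas:
    - {"rx":0,"ry":0,"rz":0,"dx":-0.04,"dy":0,"dz":-0.006,"fingers":0.06}
    - {"rx":0,"ry":0,"rz":0,"dx":-0.03,"dy":0,"dz":-0.03,"fingers":0.06}
    - {"rx":0,"ry":0,"rz":0,"dx":-0.02,"dy":0.02,"dz":-0.04,"fingers":0.06}
    - {"rx":0,"ry":-0.15,"rz":0,"dx":-0.02,"dy":0.02,"dz":-0.03,"fingers":0.06}
    - {"rx":0,"ry":0,"rz":0,"dx":-0.02,"dy":0.02,"dz":-0.03,"fingers":0.06}
    - {"rx":0,"ry":0,"rz":0,"dx":-0.02,"dy":0.02,"dz":-0.03,"fingers":0.06}

```text
time_s: 12.45
position: [0.4153, -0.445, 0.1649]
tool_rot: [[0.951, 0.31, 0.001], [0.31, -0.951, -0.001], [0.0, 0.001, -1.0]]
ft_force: [0.3, -0.2, -0.1]
grip_width: 0.0599
gripper_force: 0.0
```

```bash
python3 mp2.py .611 -.291 0 0 0 0 pot5
```

```text
30 [[0.6099, -0.2945], [0.6101, -0.2944]]
45 [[0.6103, -0.2944], [0.6104, -0.2942]]
60 [[0.6115, -0.2941], [0.6101, -0.2922]]
100 [[0.6012, -0.2846], [0.6076, -0.291]]
```

>>> arm_command:
  deltas:
    - {"rx":0,"ry":0,"rz":0,"dx":0.02,"dy":-0.0412,"dz":0,"fingers":0.04}
    - {"rx":0,"ry":0,"rz":0,"dx":0.02,"dy":-0.0412,"dz":0,"fingers":0.04}
    - {"rx":0,"ry":0,"rz":0,"dx":0.02,"dy":-0.0412,"dz":0,"fingers":0.04}
    - {"rx":0,"ry":0,"rz":0,"dx":0.02,"dy":-0.0412,"dz":0,"fingers":0.04}
    - {"rx":0,"ry":0,"rz":0,"dx":0.02,"dy":-0.0412,"dz":0,"fingers":0.04}
    - {"rx":0,"ry":0,"rz":0,"dx":0.02,"dy":-0.0412,"dz":0,"fingers":0.04}
    - {"rx":0,"ry":0,"rz":0,"dx":0.02,"dy":-0.0412,"dz":0,"fingers":0.04}
    - {"rx":0,"ry":0,"rz":0,"dx":0.02,"dy":-0.0412,"dz":0,"fingers":0.04}
    - {"rx":0,"ry":0,"rz":0,"dx":0.02,"dy":-0.0412,"dz":0,"fingers":0.04}

```text
time_s: 13.4
position: [0.4718, -0.0341, 0.1635]
tool_rot: [[0.951, 0.309, 0.001], [0.309, -0.951, 0.0], [0.001, 0.0, -1.0]]
ft_force: [0.4, -0.4, -0.5]
grip_width: 0.04
gripper_force: 0.0
```

>>> arm_command:
  deltas:
    - {"rx":0,"ry":0,"rz":-0.138,"dx":0,"dy":0,"dz":0.007,"fingers":0.04}
    - {"rx":0,"ry":0,"rz":-0.138,"dx":0,"dy":0,"dz":0.007,"fingers":0.04}
    - {"rx":0,"ry":0,"rz":-0.138,"dx":0,"dy":0,"dz":0.007,"fingers":0.04}
    - {"rx":0,"ry":0,"rz":-0.138,"dx":0,"dy":0,"dz":0.007,"fingers":0.04}
    - {"rx":0,"ry":0,"rz":-0.138,"dx":0,"dy":0,"dz":0.007,"fingers":0.04}
    - {"rx":0,"ry":0,"rz":-0.138,"dx":0,"dy":0,"dz":0.007,"fingers":0.04}
    - {"rx":0,"ry":0,"rz":-0.138,"dx":0,"dy":0,"dz":0.007,"fingers":0.04}
    - {"rx":0,"ry":0,"rz":-0.138,"dx":0,"dy":0,"dz":0.007,"fingers":0.04}
    - {"rx":0,"ry":0,"rz":-0.138,"dx":0,"dy":0,"dz":0.007,"fingers":0.04}
    - {"rx":0,"ry":0,"rz":-0.138,"dx":0,"dy":0,"dz":0.007,"fingers":0.04}
    - {"rx":0,"ry":0,"rz":0,"dx":0,"dy":0,"dz":0,"fingers":0.04}

```text
time_s: 14.5
position: [0.4714, -0.0358, 0.0928]
tool_rot: [[-0.124, 0.992, -0.001], [0.992, 0.124, 0.001], [0.001, -0.001, -1.0]]
ft_force: [0.2, -0.1, 0.3]
grip_width: 0.0399
gripper_force: 0.0
```

```bash
cat > mc.py <<'E'
import h;from h import *
import sys
T=prep(env.get_image("top"));S=prep(env.get_image("side"))
v=list(map(float,sys.argv[2:]));z=float(sys.argv[1])
for i in range(0,len(v),3):
    print([(np.round(p,4).tolist(),round(s,1)) for p,s in [fit([q],coaster(z),v[i:i+3],.02) for q in(T,S)]])
E
python3 mc.py .028 .473 .206 .022 .477 .075 .178 .5105 -.0317 .12
```

```text
[([0.4753, 0.2055, 0.0261], np.float64(55.0)), ([0.4705, 0.2066, 0.0193], np.float64(56.1))]
[([0.4804, 0.0756, 0.1867], np.float64(43.2)), ([0.4748, 0.0749, 0.1683], np.float64(49.1))]
[([0.5203, -0.054, 0.3098], np.float64(24.8)), ([0.5086, -0.0318, 0.1251], np.float64(56.1))]
```

>>> arm_command:
  deltas:
    - {"rx":0,"ry":0,"rz":0,"dx":0,"dy":0,"dz":0.03,"fingers":0.04}
    - {"rx":0,"ry":0,"rz":0,"dx":0,"dy":0,"dz":0.02,"fingers":0.04}
    - {"rx":0,"ry":0,"rz":0,"dx":0,"dy":0,"dz":0.01,"fingers":0.04}
    - {"rx":0,"ry":0,"rz":0,"dx":0,"dy":0,"dz":0.0,"fingers":0.03}
    - {"rx":0,"ry":0,"rz":0,"dx":0,"dy":0,"dz":0.0,"fingers":0.02}
    - {"rx":0,"ry":0,"rz":0,"dx":0,"dy":0,"dz":0.0,"fingers":0.01}
    - {"rx":0,"ry":0,"rz":0,"dx":0,"dy":0,"dz":0.0,"fingers":0.01}
    - {"rx":0,"ry":0,"rz":0,"dx":0,"dy":0,"dz":0.0,"fingers":0.01}
  squeeze: 20

```text
time_s: 15.4
position: [0.4725, -0.0362, 0.0344]
tool_rot: [[-0.123, 0.992, 0.002], [0.992, 0.123, -0.001], [-0.001, 0.002, -1.0]]
ft_force: [0.8, -0.0, 7.3]
grip_width: 0.0133
gripper_force: 23.4
```

```bash
python3 mc.py .028 .5105 -.0317 .12; python3 - <<'E'
from h import *
out=[]
for n in("top","side"):
    p=env.get_image(n);u,v=map(int,proj(p,(.52,.0,.03)));out.append(cv2.resize(p["color"][max(v-65,0):v+65,u-65:u+65],(390,390),interpolation=cv2.INTER_CUBIC))
cv2.imwrite("pics/c1.png",np.hstack(out))
E
```

```text
[([0.5102, -0.0514, 0.2027], np.float64(21.3)), ([0.509, -0.0305, 0.1004], np.float64(43.3))]
```

View pics/c1.png

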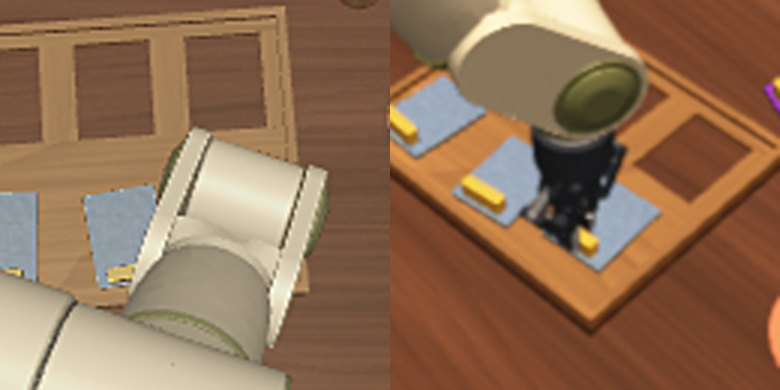

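>>> arm_command:
  deltas:
    - {"rx":0,"ry":0,"rz":0.026,"dx":0,"dy":0.002,"dz":-0.001,"fingers":0.01}
    - {"rx":0,"ry":0,"rz":0.0265,"dx":0,"dy":0.005,"dz":0,"fingers":0.01}
    - {"rx":0,"ry":0,"rz":0,"dx":-0.0006,"dy":0.015,"dz":0,"fingers":0.01}
    - {"rx":0,"ry":0,"rz":0,"dx":-0.0006,"dy":0.015,"dz":0,"fingers":0.01}
    - {"rx":0,"ry":0,"rz":0,"dx":-0.0006,"dy":0.015,"dz":0,"fingers":0.01}
    - {"rx":0,"ry":0,"rz":0,"dx":-0.0006,"dy":0.015,"dz":0,"fingers":0.01}
    - {"rx":0,"ry":0,"rz":0,"dx":-0.0006,"dy":0.015,"dz":0,"fingers":0.01}
    - {"rx":0,"ry":0,"rz":0,"dx":-0.0006,"dy":0.015,"dz":0,"fingers":0.01}
    - {"rx":0,"ry":0,"rz":0,"dx":-0.0006,"dy":0.015,"dz":0,"fingers":0.01}
    - {"rx":0,"ry":0,"rz":0,"dx":0,"dy":0.015,"dz":0,"fingers":0.01}
    - {"rx":0,"ry":0,"rz":0,"dx":0,"dy":0.007,"dz":0,"fingers":0.01}
    - {"rx":0,"ry":0,"rz":0,"dx":0,"dy":0,"dz":0,"fingers":0.01}
  squeeze: 20

```text
time_s: 16.8
position: [0.606, -0.0302, 0.034]
tool_rot: [[-0.071, 0.997, -0.0], [0.997, 0.071, 0.0], [0.0, -0.0, -1.0]]
ft_force: [0.2, -1.0, -3.2]
grip_width: 0.0134
gripper_force: 22.3
```

>>> arm_command:
  deltas:
    - {"rx":0,"ry":0,"rz":0,"dx":-0.0012,"dy":0.0034,"dz":0,"fingers":0.01}
    - {"rx":0,"ry":0,"rz":0,"dx":0,"dy":0,"dz":0,"fingers":0.01}
    - {"rx":0,"ry":0,"rz":0,"dx":0,"dy":0,"dz":0,"fingers":0.03}
    - {"rx":0,"ry":0,"rz":0,"dx":0,"dy":0,"dz":0,"fingers":0.03}
    - {"rx":0,"ry":0,"rz":0,"dx":0,"dy":0,"dz":0,"fingers":0.03}

```text
time_s: 17.3
position: [0.6092, -0.0314, 0.0347]
tool_rot: [[-0.071, 0.997, 0.001], [0.997, 0.071, -0.0], [-0.0, 0.0, -1.0]]
ft_force: [-0.2, 0.2, -0.8]
grip_width: 0.0299
gripper_force: 0.0
```

```bash
cat > ms.py <<'E'
from h import *
import sys
z0=.5
x,y,a=map(float,sys.argv[1:4]);S=prep(env.get_image("side"))
for z in(.020,.024,.028): print(z,[(np.round(p,4).tolist(),round(s,1)) for p,s in [fit([S],coaster(z),(x,y,a),.012)]])
E
python3 ms.py .646 -.029 .07
```

```text
0.02 [([0.6438, -0.0281, 0.1006], np.float64(41.3))]
0.024 [([0.6406, -0.0307, 0.1006], np.float64(41.4))]
0.028 [([0.6382, -0.0327, 0.1122], np.float64(41.5))]
```

>>> arm_command:
  deltas:
    - {"rx":0,"ry":0,"rz":0,"dx":0,"dy":0,"dz":-0.03,"fingers":0.04}
    - {"rx":0,"ry":0,"rz":0,"dx":0,"dy":0,"dz":-0.03,"fingers":0.04}
    - {"rx":0,"ry":0,"rz":0,"dx":0.0222,"dy":-0.0322,"dz":0,"fingers":0.04}
    - {"rx":0,"ry":0,"rz":0,"dx":0.0222,"dy":-0.0322,"dz":0,"fingers":0.04}
    - {"rx":0,"ry":0,"rz":0,"dx":0.0222,"dy":-0.0322,"dz":0,"fingers":0.04}
    - {"rx":0,"ry":0,"rz":0,"dx":0.0222,"dy":-0.0322,"dz":0,"fingers":0.04}
    - {"rx":0,"ry":0,"rz":0,"dx":0.0222,"dy":-0.0322,"dz":0,"fingers":0.04}
    - {"rx":0,"ry":0,"rz":-0.107,"dx":0,"dy":0,"dz":0,"fingers":0.04}
    - {"rx":0,"ry":0,"rz":0,"dx":0,"dy":0,"dz":0,"fingers":0.04}

```text
time_s: 18.25
position: [0.4404, 0.0683, 0.0949]
tool_rot: [[-0.18, 0.984, 0.001], [0.984, 0.18, -0.0], [-0.0, 0.001, -1.0]]
ft_force: [0.2, -0.2, 0.5]
grip_width: 0.0399
gripper_force: 0.0
```

```bash
python3 mc.py .020 .647 -.029 .07;python3 mc.py .028 .647 -.029 .07 .477 .075 .178 .473 .206 .022; python3 - <<'E'
from h import *
out=[]
for n in("top","side"):
    p=env.get_image(n);u,v=map(int,proj(p,(.6,.03,.03)));out.append(cv2.resize(p["color"][max(v-50,0):v+50,u-50:u+50],(400,400),interpolation=cv2.INTER_CUBIC))
cv2.imwrite("pics/c2.png",np.hstack(out))
E
```

```text
[([0.6487, -0.0294, 0.0796], np.float64(56.2)), ([0.6443, -0.0291, 0.0756], np.float64(56.6))]
[([0.6467, -0.0293, 0.0808], np.float64(56.0)), ([0.6393, -0.0338, 0.0829], np.float64(56.6))]
[([0.4755, 0.0525, 0.367], np.float64(27.9)), ([0.475, 0.0758, 0.187], np.float64(56.5))]
[([0.477, 0.2075, 0.0206], np.float64(43.9)), ([0.4704, 0.2066, 0.0278], np.float64(42.9))]
```

View pics/c2.png

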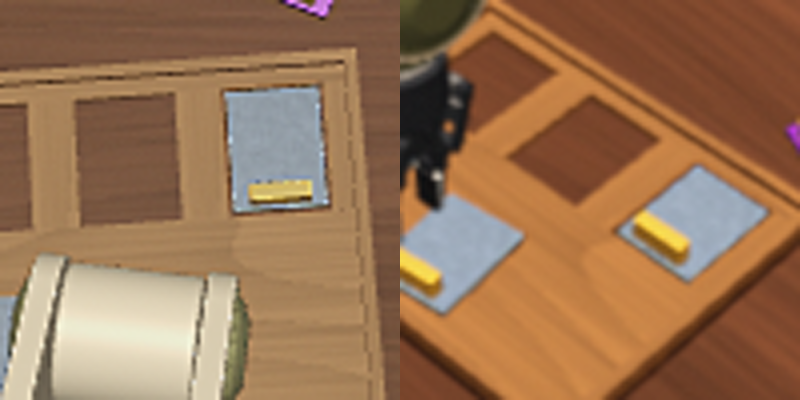

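>>> arm_command:
  deltas:
    - {"rx":0,"ry":0,"rz":0,"dx":0,"dy":0,"dz":0.03,"fingers":0.04}
    - {"rx":0,"ry":0,"rz":0,"dx":0,"dy":0,"dz":0.02,"fingers":0.04}
    - {"rx":0,"ry":0,"rz":0,"dx":0,"dy":0,"dz":0.01,"fingers":0.04}
    - {"rx":0,"ry":0,"rz":0,"dx":0,"dy":0,"dz":0.0,"fingers":0.03}
    - {"rx":0,"ry":0,"rz":0,"dx":0,"dy":0,"dz":0.0,"fingers":0.02}
    - {"rx":0,"ry":0,"rz":0,"dx":0,"dy":0,"dz":0.0,"fingers":0.01}
    - {"rx":0,"ry":0,"rz":0,"dx":0,"dy":0,"dz":0.0,"fingers":0.01}
    - {"rx":0,"ry":0,"rz":0,"dx":0,"dy":0,"dz":0.0,"fingers":0.01}
  squeeze: 20

```text
time_s: 19.35
position: [0.4412, 0.0678, 0.0352]
tool_rot: [[-0.178, 0.984, 0.002], [0.984, 0.178, -0.0], [-0.001, 0.002, -1.0]]
ft_force: [-0.5, -0.5, 6.9]
grip_width: 0.0133
gripper_force: 24.0
```

>>> arm_command:
  deltas:
    - {"rx":0,"ry":0,"rz":0.054,"dx":0,"dy":0.002,"dz":-0.001,"fingers":0.01}
    - {"rx":0,"ry":0,"rz":0.055,"dx":0,"dy":0.005,"dz":0,"fingers":0.01}
    - {"rx":0,"ry":0,"rz":0,"dx":0.001,"dy":0.0165,"dz":0,"fingers":0.01}
    - {"rx":0,"ry":0,"rz":0,"dx":0.001,"dy":0.0165,"dz":0,"fingers":0.01}
    - {"rx":0,"ry":0,"rz":0,"dx":0.001,"dy":0.0165,"dz":0,"fingers":0.01}
    - {"rx":0,"ry":0,"rz":0,"dx":0.001,"dy":0.0165,"dz":0,"fingers":0.01}
    - {"rx":0,"ry":0,"rz":0,"dx":0.001,"dy":0.0165,"dz":0,"fingers":0.01}
    - {"rx":0,"ry":0,"rz":0,"dx":0.001,"dy":0.0165,"dz":0,"fingers":0.01}
    - {"rx":0,"ry":0,"rz":0,"dx":0.001,"dy":0.0165,"dz":0,"fingers":0.01}
    - {"rx":0,"ry":0,"rz":0,"dx":0.001,"dy":0.0165,"dz":0,"fingers":0.01}
    - {"rx":0,"ry":0,"rz":0,"dx":0.001,"dy":0.0165,"dz":0,"fingers":0.01}
    - {"rx":0,"ry":0,"rz":0,"dx":0,"dy":0,"dz":0,"fingers":0.01}
  squeeze: 20

```text
time_s: 20.55
position: [0.5964, 0.0882, 0.0352]
tool_rot: [[-0.07, 0.998, 0.001], [0.998, 0.07, -0.0], [-0.0, 0.001, -1.0]]
ft_force: [-0.0, 0.2, -1.3]
grip_width: 0.0137
gripper_force: 22.9
```

>>> arm_command:
  deltas:
    - {"rx":0,"ry":0,"rz":0,"dx":-0.0005,"dy":0.0047,"dz":0,"fingers":0.01}
    - {"rx":0,"ry":0,"rz":0,"dx":0,"dy":0,"dz":0,"fingers":0.01}
    - {"rx":0,"ry":0,"rz":0,"dx":0,"dy":0,"dz":0,"fingers":0.03}
    - {"rx":0,"ry":0,"rz":0,"dx":0,"dy":0,"dz":0,"fingers":0.03}
    - {"rx":0,"ry":0,"rz":0,"dx":0,"dy":0,"dz":0,"fingers":0.03}

```text
time_s: 21.05
position: [0.5998, 0.088, 0.0357]
tool_rot: [[-0.069, 0.998, 0.0], [0.998, 0.069, -0.0], [-0.0, 0.0, -1.0]]
ft_force: [-0.9, 0.7, 0.0]
grip_width: 0.03
gripper_force: 0.0
```

>>> arm_command:
  deltas:
    - {"rx":0,"ry":0,"rz":0,"dx":0,"dy":0,"dz":-0.03,"fingers":0.04}
    - {"rx":0,"ry":0,"rz":0,"dx":0,"dy":0,"dz":-0.03,"fingers":0.04}
    - {"rx":0,"ry":0,"rz":0,"dx":0.0256,"dy":-0.0314,"dz":0,"fingers":0.04}
    - {"rx":0,"ry":0,"rz":0,"dx":0.0256,"dy":-0.0314,"dz":0,"fingers":0.04}
    - {"rx":0,"ry":0,"rz":0,"dx":0.0256,"dy":-0.0314,"dz":0,"fingers":0.04}
    - {"rx":0,"ry":0,"rz":0,"dx":0.0256,"dy":-0.0314,"dz":0,"fingers":0.04}
    - {"rx":0,"ry":0,"rz":0,"dx":0.0256,"dy":-0.0314,"dz":0,"fingers":0.04}
    - {"rx":0,"ry":0,"rz":0.046,"dx":0,"dy":0,"dz":0,"fingers":0.04}
    - {"rx":0,"ry":0,"rz":0,"dx":0,"dy":0,"dz":0,"fingers":0.04}

```text
time_s: 21.95
position: [0.4339, 0.2053, 0.0959]
tool_rot: [[-0.025, 1.0, 0.001], [1.0, 0.025, 0.0], [0.0, 0.001, -1.0]]
ft_force: [0.9, 0.1, -0.9]
grip_width: 0.0401
gripper_force: 0.0
```

```bash
python3 mc.py .020 .647 -.029 .07 .639 .091 .07; python3 mc.py .028  .639 .091 .07 .473 .206 .022
```

```text
[([0.6488, -0.0295, 0.0797], np.float64(56.3)), ([0.6443, -0.0291, 0.0756], np.float64(56.6))]
[([0.6391, 0.0905, 0.0783], np.float64(56.1)), ([0.6347, 0.0908, 0.0724], np.float64(54.0))]
[([0.6372, 0.0902, 0.0835], np.float64(55.9)), ([0.6299, 0.0854, 0.0867], np.float64(54.1))]
[([0.4759, 0.2098, -0.104], np.float64(29.1)), ([0.4706, 0.2067, 0.0206], np.float64(56.3))]
```

>>> arm_command:
  deltas:
    - {"rx":0,"ry":0,"rz":0,"dx":0,"dy":0.001,"dz":0.03,"fingers":0.04}
    - {"rx":0,"ry":0,"rz":0,"dx":0,"dy":0,"dz":0.02,"fingers":0.04}
    - {"rx":0,"ry":0,"rz":0,"dx":0,"dy":0,"dz":0.01,"fingers":0.04}
    - {"rx":0,"ry":0,"rz":0,"dx":0,"dy":0,"dz":0.0,"fingers":0.03}
    - {"rx":0,"ry":0,"rz":0,"dx":0,"dy":0,"dz":0.0,"fingers":0.02}
    - {"rx":0,"ry":0,"rz":0,"dx":0,"dy":0,"dz":0.0,"fingers":0.01}
    - {"rx":0,"ry":0,"rz":0,"dx":0,"dy":0,"dz":0.0,"fingers":0.01}
    - {"rx":0,"ry":0,"rz":0,"dx":0,"dy":0,"dz":0.0,"fingers":0.01}
  squeeze: 20

```text
time_s: 22.95
position: [0.4359, 0.2049, 0.0363]
tool_rot: [[-0.024, 1.0, 0.002], [1.0, 0.024, 0.0], [0.0, 0.002, -1.0]]
ft_force: [-0.5, -0.6, 7.2]
grip_width: 0.0133
gripper_force: 23.8
```

>>> arm_command:
  deltas:
    - {"rx":0,"ry":0,"rz":-0.023,"dx":0,"dy":0.002,"dz":-0.001,"fingers":0.01}
    - {"rx":0,"ry":0,"rz":-0.023,"dx":0,"dy":0.005,"dz":0,"fingers":0.01}
    - {"rx":0,"ry":0,"rz":0,"dx":-0.0009,"dy":0.0162,"dz":0,"fingers":0.01}
    - {"rx":0,"ry":0,"rz":0,"dx":-0.0009,"dy":0.0162,"dz":0,"fingers":0.01}
    - {"rx":0,"ry":0,"rz":0,"dx":-0.0009,"dy":0.0162,"dz":0,"fingers":0.01}
    - {"rx":0,"ry":0,"rz":0,"dx":-0.0009,"dy":0.0162,"dz":0,"fingers":0.01}
    - {"rx":0,"ry":0,"rz":0,"dx":-0.0009,"dy":0.0162,"dz":0,"fingers":0.01}
    - {"rx":0,"ry":0,"rz":0,"dx":-0.0009,"dy":0.0162,"dz":0,"fingers":0.01}
    - {"rx":0,"ry":0,"rz":0,"dx":-0.0009,"dy":0.0162,"dz":0,"fingers":0.01}
    - {"rx":0,"ry":0,"rz":0,"dx":-0.0009,"dy":0.0162,"dz":0,"fingers":0.01}
    - {"rx":0,"ry":0,"rz":0,"dx":-0.0009,"dy":0.0162,"dz":0,"fingers":0.01}
    - {"rx":0,"ry":0,"rz":0,"dx":0,"dy":0,"dz":0,"fingers":0.01}
  squeeze: 20

```text
time_s: 24.15
position: [0.5899, 0.2069, 0.036]
tool_rot: [[-0.07, 0.998, 0.001], [0.998, 0.07, 0.0], [0.0, 0.001, -1.0]]
ft_force: [-0.6, -0.7, -1.4]
grip_width: 0.0134
gripper_force: 22.9
```

>>> arm_command:
  deltas:
    - {"rx":0,"ry":0,"rz":0,"dx":0.0006,"dy":0.0022,"dz":0,"fingers":0.01}
    - {"rx":0,"ry":0,"rz":0,"dx":0,"dy":0,"dz":0,"fingers":0.01}
    - {"rx":0,"ry":0,"rz":0,"dx":0,"dy":0,"dz":0,"fingers":0.03}
    - {"rx":0,"ry":0,"rz":0,"dx":0,"dy":0,"dz":0,"fingers":0.03}
    - {"rx":0,"ry":0,"rz":0,"dx":0,"dy":0,"dz":0,"fingers":0.03}
    - {"rx":0,"ry":0,"rz":0,"dx":0,"dy":0,"dz":-0.04,"fingers":0.04}
    - {"rx":0,"ry":0,"rz":0,"dx":0,"dy":0,"dz":-0.04,"fingers":0.06}
    - {"rx":0,"ry":0,"rz":0,"dx":0,"dy":0,"dz":-0.04,"fingers":0.085}

```text
time_s: 24.95
position: [0.5902, 0.2079, 0.158]
tool_rot: [[-0.07, 0.998, -0.0], [0.998, 0.07, -0.0], [-0.0, -0.0, -1.0]]
ft_force: [0.7, -0.5, 0.5]
grip_width: 0.0677
gripper_force: 0.0
```

>>> arm_command:
  deltas:
    - {"rx":0,"ry":0,"rz":-0.15,"dx":0,"dy":-0.04,"dz":0,"fingers":0.085}
    - {"rx":0,"ry":0,"rz":-0.15,"dx":0,"dy":-0.04,"dz":0,"fingers":0.085}
    - {"rx":0,"ry":0,"rz":-0.15,"dx":0,"dy":-0.03,"dz":0,"fingers":0.085}
    - {"rx":0,"ry":0,"rz":-0.15,"dx":0,"dy":0,"dz":0,"fingers":0.085}
    - {"rx":0,"ry":0,"rz":-0.15,"dx":0,"dy":0,"dz":0,"fingers":0.085}
    - {"rx":0,"ry":0,"rz":-0.15,"dx":0,"dy":0,"dz":0,"fingers":0.085}
    - {"rx":0,"ry":0,"rz":-0.15,"dx":0,"dy":0,"dz":0,"fingers":0.085}
    - {"rx":0,"ry":0,"rz":-0.15,"dx":0,"dy":0,"dz":0,"fingers":0.085}
    - {"rx":0,"ry":0,"rz":-0.15,"dx":0,"dy":0,"dz":0,"fingers":0.085}
    - {"rx":0,"ry":0,"rz":-0.15,"dx":0,"dy":0,"dz":0,"fingers":0.085}
    - {"rx":0,"ry":0,"rz":0,"dx":0,"dy":0,"dz":0,"fingers":0.085}

```text
time_s: 26.05
position: [0.4835, 0.1856, 0.1566]
tool_rot: [[-1.0, -0.0, 0.0], [-0.0, 1.0, 0.0], [-0.0, 0.0, -1.0]]
ft_force: [-0.0, -0.4, 0.5]
grip_width: 0.0846
gripper_force: 0.0
```

```bash
cat > mr.py <<'E'
from h import *
import sys
T=prep(env.get_image("top"));v=list(map(float,sys.argv[1:]))
M=cat(circ(.031,.048),circ(.027,.048))
for i in range(0,len(v),2): print("ram",[(np.round(p[:2],4).tolist(),round(s,1)) for p,s in [fit([T],m,v[i:i+2]+[0],.016,rot=False) for m in(circ(.031,.048),M)]])
print([(np.round(onz(T,r["location"],0)[:2],3).tolist(),round(r["p"],2)) for r in env.tip_of("ramekin0",T)])
E
python3 mc.py .020 .6487 -.0294 .075 .639 .0905 .075 .632 .2105 .07; python3 mr.py .412 .389 .485 .384 .577 .368;python3 - <<'E'
from h import *
out=[]
for n in("top","side"):
    p=env.get_image(n);u,v=map(int,proj(p,(.53,.22,.03)));out.append(cv2.resize(p["color"][max(v-75,0):v+75,u-75:u+75],(400,400),interpolation=cv2.INTER_CUBIC))
cv2.imwrite("pics/c3.png",np.hstack(out))
E
```

```text
[([0.6487, -0.0294, 0.0788], np.float64(56.3)), ([0.6444, -0.0291, 0.079], np.float64(56.7))]
[([0.6391, 0.0906, 0.0803], np.float64(56.0)), ([0.6347, 0.091, 0.0826], np.float64(54.1))]
[([0.6318, 0.2101, 0.0825], np.float64(28.5)), ([0.6254, 0.2118, 0.0786], np.float64(52.4))]
ram [([0.412, 0.3893], np.float64(55.6)), ([0.4124, 0.3901], np.float64(54.4))]
ram [([0.4853, 0.3846], np.float64(55.8)), ([0.4856, 0.3849], np.float64(54.4))]
ram [([0.5819, 0.3506], np.float64(30.1)), ([0.5844, 0.3545], np.float64(28.1))]
[([0.588, 0.419], 0.88), ([0.41, 0.397], 0.63), ([0.501, 0.391], 0.61)]
```

View pics/c3.png

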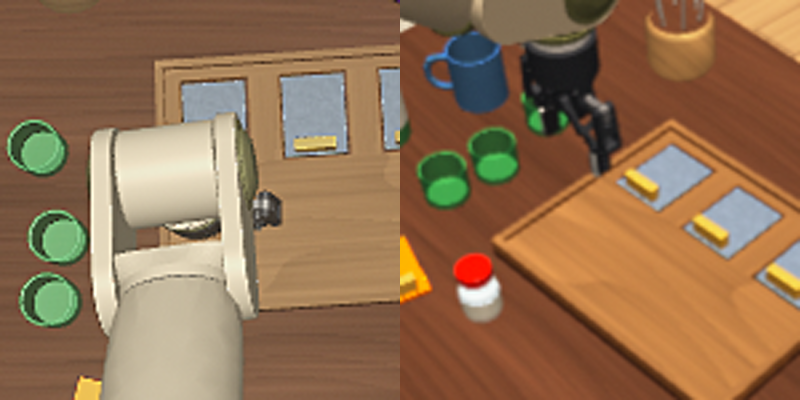

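>>> arm_command:
  deltas:
    - {"rx":0,"ry":0,"rz":0,"dx":-0.002,"dy":0.04,"dz":0,"fingers":0.085}
    - {"rx":0,"ry":0,"rz":0,"dx":0,"dy":0.04,"dz":0,"fingers":0.085}
    - {"rx":0,"ry":0,"rz":0,"dx":0,"dy":0.04,"dz":0,"fingers":0.085}
    - {"rx":0,"ry":0,"rz":0,"dx":0,"dy":0.04,"dz":0,"fingers":0.085}
    - {"rx":0,"ry":0,"rz":0,"dx":0,"dy":0.039,"dz":0,"fingers":0.085}
    - {"rx":0,"ry":0,"rz":0,"dx":0,"dy":0,"dz":0.04,"fingers":0.085}

```text
time_s: 26.95
position: [0.4876, 0.3899, 0.1202]
tool_rot: [[-1.0, -0.002, 0.01], [-0.001, 1.0, 0.006], [-0.01, 0.006, -1.0]]
ft_force: [0.9, 0.5, -1.5]
grip_width: 0.085
gripper_force: 0.0
```

```bash
python3 mc.py .020 .632 .2105 .07;python3 mc.py .028 .632 .2105 .07; python3 mr.py .412 .389 .485 .384 .588 .405
```

```text
[([0.6298, 0.2106, 0.0707], np.float64(56.1)), ([0.6253, 0.2119, 0.085], np.float64(52.5))]
[([0.628, 0.2095, 0.0727], np.float64(56.0)), ([0.6203, 0.205, 0.0802], np.float64(52.6))]
ram [([0.4152, 0.3872], np.float64(25.6)), ([0.4157, 0.385], np.float64(25.6))]
ram [([0.4952, 0.3787], np.float64(42.3)), ([0.4958, 0.3789], np.float64(38.3))]
ram [([0.5897, 0.4174], np.float64(44.6)), ([0.5824, 0.4153], np.float64(38.4))]
[([0.42, 0.401], 0.65), ([0.597, 0.417], 0.55), ([0.497, 0.392], 0.43)]
```

>>> arm_command:
  deltas:
    - {"rx":0,"ry":0,"rz":0,"dx":0,"dy":0,"dz":0.03,"fingers":0.085}
    - {"rx":0,"ry":0,"rz":0,"dx":0,"dy":0,"dz":0,"fingers":0.085}

```text
time_s: 27.45
position: [0.4852, 0.3834, 0.0852]
tool_rot: [[-1.0, 0.003, -0.003], [0.003, 1.0, -0.002], [0.003, -0.002, -1.0]]
ft_force: [-0.8, 0.4, -0.1]
grip_width: 0.085
gripper_force: 0.0
```

Centred to about 1 mm; descend, grip and lift.

>>> arm_command:
  deltas:
    - {"rx":0,"ry":0,"rz":0,"dx":0,"dy":0.0015,"dz":0.03,"fingers":0.085}
    - {"rx":0,"ry":0,"rz":0,"dx":0,"dy":0,"dz":0.03,"fingers":0.085}
    - {"rx":0,"ry":0,"rz":0,"dx":0,"dy":0,"dz":0.014,"fingers":0.085}
    - {"rx":0,"ry":0,"rz":0,"dx":0,"dy":0,"dz":0,"fingers":0.07}
    - {"rx":0,"ry":0,"rz":0,"dx":0,"dy":0,"dz":0,"fingers":0.055}
    - {"rx":0,"ry":0,"rz":0,"dx":0,"dy":0,"dz":0,"fingers":0.055}
    - {"rx":0,"ry":0,"rz":0,"dx":0,"dy":0,"dz":0,"fingers":0.055}
  squeeze: 25

```text
time_s: 28.15
position: [0.4867, 0.3864, 0.0142]
tool_rot: [[-1.0, 0.001, 0.003], [0.001, 1.0, 0.001], [-0.003, 0.001, -1.0]]
ft_force: [0.3, -1.1, 6.3]
grip_width: 0.0613
gripper_force: 27.9
```

>>> arm_command:
  deltas:
    - {"rx":0,"ry":0,"rz":0,"dx":0,"dy":0,"dz":-0.02,"fingers":0.055}
    - {"rx":0,"ry":0,"rz":0,"dx":0,"dy":0,"dz":-0.04,"fingers":0.055}
    - {"rx":0,"ry":0,"rz":0,"dx":0,"dy":0,"dz":-0.04,"fingers":0.055}
    - {"rx":0,"ry":0,"rz":0,"dx":0,"dy":0,"dz":-0.02,"fingers":0.055}

```text
time_s: 28.55
position: [0.4867, 0.3865, 0.1367]
tool_rot: [[-1.0, 0.001, 0.005], [0.001, 1.0, 0.002], [-0.005, 0.002, -1.0]]
ft_force: [-0.1, 0.6, -1.0]
grip_width: 0.0615
gripper_force: 28.0
```

>>> arm_command:
  deltas:
    - {"rx":0,"ry":0,"rz":0,"dx":-0.0085,"dy":-0.0207,"dz":0,"fingers":0.055}
    - {"rx":0,"ry":0,"rz":0,"dx":-0.017,"dy":-0.0415,"dz":0,"fingers":0.055}
    - {"rx":0,"ry":0,"rz":0,"dx":-0.017,"dy":-0.0415,"dz":0,"fingers":0.055}
    - {"rx":0,"ry":0,"rz":0,"dx":-0.017,"dy":-0.0415,"dz":0,"fingers":0.055}
    - {"rx":0,"ry":0,"rz":0,"dx":-0.017,"dy":-0.0415,"dz":0,"fingers":0.055}
    - {"rx":0,"ry":0,"rz":0,"dx":-0.017,"dy":-0.0415,"dz":0,"fingers":0.055}
    - {"rx":0,"ry":0,"rz":0,"dx":-0.017,"dy":-0.0415,"dz":0,"fingers":0.055}
    - {"rx":0,"ry":0,"rz":0,"dx":-0.017,"dy":-0.0415,"dz":0,"fingers":0.055}
    - {"rx":0,"ry":0,"rz":0,"dx":-0.017,"dy":-0.0415,"dz":0,"fingers":0.055}
    - {"rx":0,"ry":0,"rz":0,"dx":-0.017,"dy":-0.0415,"dz":0,"fingers":0.055}
    - {"rx":0,"ry":0,"rz":0,"dx":-0.0085,"dy":-0.0207,"dz":0,"fingers":0.055}
    - {"rx":0,"ry":0,"rz":0,"dx":0,"dy":0,"dz":0,"fingers":0.055}

```text
time_s: 29.75
position: [0.656, -0.0323, 0.1324]
tool_rot: [[-1.0, 0.005, 0.001], [0.005, 1.0, -0.001], [-0.001, -0.001, -1.0]]
ft_force: [1.0, 0.7, -1.4]
grip_width: 0.0613
gripper_force: 28.0
```

>>> arm_command:
  deltas:
    - {"rx":0,"ry":0,"rz":0,"dx":-0.0017,"dy":0.003,"dz":0.035,"fingers":0.055}
    - {"rx":0,"ry":0,"rz":0,"dx":0,"dy":0,"dz":0.03,"fingers":0.055}
    - {"rx":0,"ry":0,"rz":0,"dx":0,"dy":0,"dz":0.02,"fingers":0.055}
    - {"rx":0,"ry":0,"rz":0,"dx":0,"dy":0,"dz":0.009,"fingers":0.055}
    - {"rx":0,"ry":0,"rz":0,"dx":0,"dy":0,"dz":0,"fingers":0.055}

```text
time_s: 30.25
position: [0.6565, -0.0252, 0.0379]
tool_rot: [[-1.0, 0.001, -0.002], [0.001, 1.0, 0.001], [0.002, 0.001, -1.0]]
ft_force: [-0.3, -0.1, -1.0]
grip_width: 0.0613
gripper_force: 28.0
```

>>> arm_command:
  deltas:
    - {"rx":0,"ry":0,"rz":0,"dx":-0.001,"dy":-0.003,"dz":0.001,"fingers":0.055}
    - {"rx":0,"ry":0,"rz":0,"dx":0,"dy":0,"dz":0.002,"fingers":0.055}
    - {"rx":0,"ry":0,"rz":0,"dx":0,"dy":0,"dz":0.001,"fingers":0.055}
    - {"rx":0,"ry":0,"rz":0,"dx":0,"dy":0,"dz":0,"fingers":0.055}

```text
time_s: 30.65
position: [0.6581, -0.0291, 0.0348]
tool_rot: [[-1.0, 0.001, 0.0], [0.001, 1.0, -0.0], [-0.0, -0.0, -1.0]]
ft_force: [0.5, -0.4, -0.8]
grip_width: 0.0613
gripper_force: 28.0
```

>>> arm_command:
  deltas:
    - {"rx":0,"ry":0,"rz":0,"dx":0,"dy":0,"dz":0.001,"fingers":0.055}
    - {"rx":0,"ry":0,"rz":0,"dx":0,"dy":0,"dz":0,"fingers":0.066}
    - {"rx":0,"ry":0,"rz":0,"dx":0,"dy":0,"dz":0,"fingers":0.085}
    - {"rx":0,"ry":0,"rz":0,"dx":0,"dy":0,"dz":0,"fingers":0.085}
    - {"rx":0,"ry":0,"rz":0,"dx":0,"dy":0,"dz":-0.02,"fingers":0.085}
    - {"rx":0,"ry":0,"rz":0,"dx":0,"dy":0,"dz":-0.04,"fingers":0.085}
    - {"rx":0,"ry":0,"rz":0,"dx":0,"dy":0,"dz":-0.05,"fingers":0.085}
    - {"rx":0,"ry":0,"rz":0,"dx":0,"dy":0,"dz":0,"fingers":0.085}

```text
time_s: 31.45
position: [0.6607, -0.0295, 0.1509]
tool_rot: [[-1.0, 0.001, 0.013], [0.001, 1.0, -0.003], [-0.013, -0.003, -1.0]]
ft_force: [-1.0, -1.0, 0.1]
grip_width: 0.0851
gripper_force: 0.0
```

>>> arm_command:
  deltas:
    - {"rx":0,"ry":0,"rz":0,"dx":0.0223,"dy":0.038,"dz":0,"fingers":0.085}
    - {"rx":0,"ry":0,"rz":0,"dx":0.0223,"dy":0.038,"dz":0,"fingers":0.085}
    - {"rx":0,"ry":0,"rz":0,"dx":0.0223,"dy":0.038,"dz":0,"fingers":0.085}
    - {"rx":0,"ry":0,"rz":0,"dx":0.0223,"dy":0.038,"dz":0,"fingers":0.085}
    - {"rx":0,"ry":0,"rz":0,"dx":0.0223,"dy":0.038,"dz":0,"fingers":0.085}

```text
time_s: 31.95
position: [0.5456, 0.1624, 0.1433]
tool_rot: [[-1.0, 0.002, 0.0], [0.002, 1.0, 0.0], [-0.0, 0.0, -1.0]]
ft_force: [1.2, 0.2, -0.1]
grip_width: 0.0853
gripper_force: 0.0
```

```bash
python3 mr.py .412 .389 .588 .405; python3 -c "
from h import *
T=prep(env.get_image('top'))
print(fit([T],circ(.031,.068),[.657,-.029,0],.016,rot=False))
for a in([.6487,-.0294,.07],[.639,.0905,.07],[.63,.2106,.07]): print(fit([T],coaster(.02),a,.016))"
```

```text
ram [([0.4122, 0.3892], np.float64(55.4)), ([0.4125, 0.3901], np.float64(54.2))]
ram [([0.5915, 0.416], np.float64(55.9)), ([0.5929, 0.4169], np.float64(51.2))]
[([0.417, 0.404], 0.89), ([0.594, 0.431], 0.84), ([0.674, -0.021], 0.52)]
(array([ 0.65375832, -0.0331493 ,  0.01787517]), np.float64(54.81470489501953))
(array([ 0.64888335, -0.02943642,  0.07837635]), np.float64(55.43547058105469))
(array([0.63917852, 0.09096595, 0.06471986]), np.float64(51.80674743652344))
(array([0.61757016, 0.20725559, 0.08966476]), np.float64(37.8387451171875))
```

>>> arm_command:
  deltas:
    - {"rx":0,"ry":0,"rz":0,"dx":0.0222,"dy":0.0379,"dz":0,"fingers":0.085}
    - {"rx":0,"ry":0,"rz":0,"dx":0.0222,"dy":0.0379,"dz":0,"fingers":0.085}
    - {"rx":0,"ry":0,"rz":0,"dx":0.0222,"dy":0.0379,"dz":0,"fingers":0.085}
    - {"rx":0,"ry":0,"rz":0,"dx":0.0222,"dy":0.0379,"dz":0,"fingers":0.085}
    - {"rx":0,"ry":0,"rz":0,"dx":0.0222,"dy":0.0379,"dz":0,"fingers":0.085}
    - {"rx":0,"ry":0,"rz":0,"dx":0.0222,"dy":0.0379,"dz":0,"fingers":0.085}
    - {"rx":0,"ry":0,"rz":0,"dx":0,"dy":0,"dz":0.03,"fingers":0.085}
    - {"rx":0,"ry":0,"rz":0,"dx":0,"dy":0,"dz":0.028,"fingers":0.085}
    - {"rx":0,"ry":0,"rz":0,"dx":0,"dy":0,"dz":0,"fingers":0.085}
    - {"rx":0,"ry":0,"rz":0,"dx":0,"dy":0,"dz":0,"fingers":0.085}

```text
time_s: 33.1
position: [0.4148, 0.3883, 0.0858]
tool_rot: [[-1.0, 0.002, 0.0], [0.002, 1.0, -0.0], [-0.0, -0.0, -1.0]]
ft_force: [-0.3, -0.2, 0.2]
grip_width: 0.0852
gripper_force: 0.0
```

>>> arm_command:
  deltas:
    - {"rx":0,"ry":0,"rz":0,"dx":0.0025,"dy":0.0012,"dz":0.03,"fingers":0.085}
    - {"rx":0,"ry":0,"rz":0,"dx":0,"dy":0,"dz":0.03,"fingers":0.085}
    - {"rx":0,"ry":0,"rz":0,"dx":0,"dy":0,"dz":0.013,"fingers":0.085}
    - {"rx":0,"ry":0,"rz":0,"dx":0,"dy":0,"dz":0,"fingers":0.07}
    - {"rx":0,"ry":0,"rz":0,"dx":0,"dy":0,"dz":0,"fingers":0.055}
    - {"rx":0,"ry":0,"rz":0,"dx":0,"dy":0,"dz":0,"fingers":0.055}
    - {"rx":0,"ry":0,"rz":0,"dx":0,"dy":0,"dz":0,"fingers":0.055}
  squeeze: 25

```text
time_s: 33.8
position: [0.4124, 0.3903, 0.0141]
tool_rot: [[-1.0, 0.001, 0.003], [0.001, 1.0, 0.002], [-0.003, 0.002, -1.0]]
ft_force: [0.5, -1.1, 6.9]
grip_width: 0.0608
gripper_force: 27.9
```

>>> arm_command:
  deltas:
    - {"rx":0,"ry":0,"rz":0,"dx":0,"dy":0,"dz":-0.02,"fingers":0.055}
    - {"rx":0,"ry":0,"rz":0,"dx":0,"dy":0,"dz":-0.04,"fingers":0.055}
    - {"rx":0,"ry":0,"rz":0,"dx":0,"dy":0,"dz":-0.04,"fingers":0.055}
    - {"rx":0,"ry":0,"rz":0,"dx":0,"dy":0,"dz":-0.02,"fingers":0.055}

```text
time_s: 34.2
position: [0.4121, 0.3904, 0.1364]
tool_rot: [[-1.0, 0.001, 0.004], [0.001, 1.0, 0.003], [-0.004, 0.003, -1.0]]
ft_force: [-0.3, 0.7, -1.8]
grip_width: 0.0607
gripper_force: 28.0
```

>>> arm_command:
  deltas:
    - {"rx":0,"ry":0,"rz":0,"dx":-0.013,"dy":-0.0166,"dz":0,"fingers":0.055}
    - {"rx":0,"ry":0,"rz":0,"dx":-0.0261,"dy":-0.0332,"dz":0,"fingers":0.055}
    - {"rx":0,"ry":0,"rz":0,"dx":-0.0261,"dy":-0.0332,"dz":0,"fingers":0.055}
    - {"rx":0,"ry":0,"rz":0,"dx":-0.0261,"dy":-0.0332,"dz":0,"fingers":0.055}
    - {"rx":0,"ry":0,"rz":0,"dx":-0.0261,"dy":-0.0332,"dz":0,"fingers":0.055}
    - {"rx":0,"ry":0,"rz":0,"dx":-0.0261,"dy":-0.0332,"dz":0,"fingers":0.055}
    - {"rx":0,"ry":0,"rz":0,"dx":-0.0261,"dy":-0.0332,"dz":0,"fingers":0.055}
    - {"rx":0,"ry":0,"rz":0,"dx":-0.0261,"dy":-0.0332,"dz":0,"fingers":0.055}
    - {"rx":0,"ry":0,"rz":0,"dx":-0.0261,"dy":-0.0332,"dz":0,"fingers":0.055}
    - {"rx":0,"ry":0,"rz":0,"dx":-0.013,"dy":-0.0166,"dz":0,"fingers":0.055}
    - {"rx":0,"ry":0,"rz":0,"dx":0,"dy":0,"dz":0,"fingers":0.055}
    - {"rx":0,"ry":0,"rz":0,"dx":0,"dy":0,"dz":0,"fingers":0.055}

```text
time_s: 35.4
position: [0.6454, 0.0908, 0.1325]
tool_rot: [[-1.0, 0.002, -0.001], [0.002, 1.0, 0.0], [0.001, 0.0, -1.0]]
ft_force: [-0.2, 0.5, -1.5]
grip_width: 0.0607
gripper_force: 27.9
```

>>> arm_command:
  deltas:
    - {"rx":0,"ry":0,"rz":0,"dx":-0.0016,"dy":0.0005,"dz":0.035,"fingers":0.055}
    - {"rx":0,"ry":0,"rz":0,"dx":0,"dy":0,"dz":0.03,"fingers":0.055}
    - {"rx":0,"ry":0,"rz":0,"dx":0,"dy":0,"dz":0.02,"fingers":0.055}
    - {"rx":0,"ry":0,"rz":0,"dx":0,"dy":0,"dz":0.01,"fingers":0.055}
    - {"rx":0,"ry":0,"rz":0,"dx":0,"dy":0,"dz":0.001,"fingers":0.055}
    - {"rx":0,"ry":0,"rz":0,"dx":0,"dy":0,"dz":0,"fingers":0.055}

```text
time_s: 36.0
position: [0.6477, 0.0918, 0.0375]
tool_rot: [[-1.0, 0.001, 0.001], [0.001, 1.0, -0.0], [-0.001, -0.0, -1.0]]
ft_force: [0.2, -0.1, -1.2]
grip_width: 0.0607
gripper_force: 27.9
```

>>> arm_command:
  deltas:
    - {"rx":0,"ry":0,"rz":0,"dx":0,"dy":0,"dz":0.002,"fingers":0.055}
    - {"rx":0,"ry":0,"rz":0,"dx":0,"dy":0,"dz":0.0015,"fingers":0.055}
    - {"rx":0,"ry":0,"rz":0,"dx":0,"dy":0,"dz":0,"fingers":0.055}

```text
time_s: 36.3
position: [0.6479, 0.0913, 0.0342]
tool_rot: [[-1.0, 0.001, 0.002], [0.001, 1.0, 0.0], [-0.002, 0.0, -1.0]]
ft_force: [-1.0, -0.3, 3.8]
grip_width: 0.0606
gripper_force: 28.3
```

>>> arm_command:
  deltas:
    - {"rx":0,"ry":0,"rz":0,"dx":0,"dy":0,"dz":0,"fingers":0.066}
    - {"rx":0,"ry":0,"rz":0,"dx":0,"dy":0,"dz":0,"fingers":0.085}
    - {"rx":0,"ry":0,"rz":0,"dx":0,"dy":0,"dz":0,"fingers":0.085}
    - {"rx":0,"ry":0,"rz":0,"dx":0,"dy":0,"dz":-0.02,"fingers":0.085}
    - {"rx":0,"ry":0,"rz":0,"dx":0,"dy":0,"dz":-0.04,"fingers":0.085}
    - {"rx":0,"ry":0,"rz":0,"dx":0,"dy":0,"dz":-0.05,"fingers":0.085}
    - {"rx":0,"ry":0,"rz":0,"dx":0.04,"dy":0.02,"dz":0,"fingers":0.085}
    - {"rx":0,"ry":0,"rz":0,"dx":0.04,"dy":0.02,"dz":0,"fingers":0.085}
    - {"rx":0,"ry":0,"rz":0,"dx":0.04,"dy":0.02,"dz":0,"fingers":0.085}
    - {"rx":0,"ry":0,"rz":0,"dx":0,"dy":0,"dz":0,"fingers":0.085}
    - {"rx":0,"ry":0,"rz":0,"dx":0,"dy":0,"dz":0,"fingers":0.085}

```text
time_s: 37.4
position: [0.5272, 0.1518, 0.1434]
tool_rot: [[-1.0, 0.0, 0.001], [0.0, 1.0, -0.0], [-0.001, -0.0, -1.0]]
ft_force: [-0.7, -0.7, 0.0]
grip_width: 0.0848
gripper_force: 0.0
```

```bash
python3 mr.py .592 .4165; python3 -c "
from h import *
T=prep(env.get_image('top'))
for a in([.657,-.029,0],[.647,.091,0]): print(fit([T],circ(.031,.068),a,.012,rot=False))
p=T;u,v=map(int,proj(p,(.62,.12,.03)));A=cv2.resize(p['color'][max(v-60,0):v+60,u-75:u+75],(500,400),interpolation=cv2.INTER_CUBIC)
cv2.imwrite('pics/r1.png',A)"
```

```text
ram [([0.5917, 0.4158], np.float64(56.1)), ([0.5931, 0.4168], np.float64(51.4))]
[([0.651, 0.09], 0.76), ([0.601, 0.42], 0.73), ([0.679, -0.033], 0.69)]
(array([ 0.65493963, -0.03266148,  0.00573242]), np.float64(54.931522369384766))
(array([ 0.6481028 ,  0.08057726, -0.01029742]), np.float64(52.281856536865234))
```

View pics/r1.png

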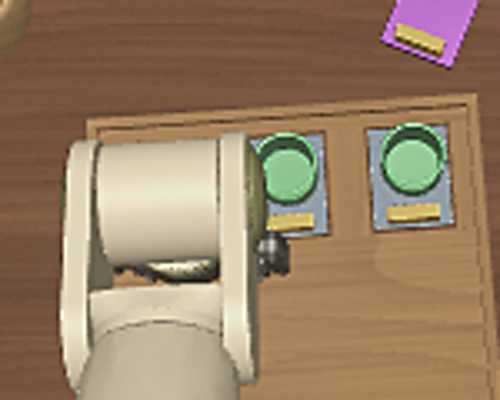

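>>> arm_command:
  deltas:
    - {"rx":0,"ry":0,"rz":0,"dx":-0.0093,"dy":0.0377,"dz":0,"fingers":0.078}
    - {"rx":0,"ry":0,"rz":0,"dx":-0.0093,"dy":0.0377,"dz":0,"fingers":0.078}
    - {"rx":0,"ry":0,"rz":0,"dx":-0.0093,"dy":0.0377,"dz":0,"fingers":0.078}
    - {"rx":0,"ry":0,"rz":0,"dx":-0.0093,"dy":0.0377,"dz":0,"fingers":0.078}
    - {"rx":0,"ry":0,"rz":0,"dx":-0.0093,"dy":0.0377,"dz":0,"fingers":0.078}
    - {"rx":0,"ry":0,"rz":0,"dx":-0.0093,"dy":0.0377,"dz":0,"fingers":0.078}
    - {"rx":0,"ry":0,"rz":0,"dx":-0.0093,"dy":0.0377,"dz":0,"fingers":0.078}
    - {"rx":0,"ry":0,"rz":0,"dx":0,"dy":0,"dz":0.03,"fingers":0.078}
    - {"rx":0,"ry":0,"rz":0,"dx":0,"dy":0,"dz":0.028,"fingers":0.078}
    - {"rx":0,"ry":0,"rz":0,"dx":0,"dy":0,"dz":0,"fingers":0.078}
    - {"rx":0,"ry":0,"rz":0,"dx":0,"dy":0,"dz":0,"fingers":0.078}

```text
time_s: 38.65
position: [0.5937, 0.4149, 0.0851]
tool_rot: [[-1.0, 0.002, -0.0], [0.002, 1.0, -0.0], [0.0, -0.0, -1.0]]
ft_force: [-0.4, -0.4, 1.0]
grip_width: 0.0785
gripper_force: 0.0
```

>>> arm_command:
  deltas:
    - {"rx":0,"ry":0,"rz":0,"dx":0.0015,"dy":0.0014,"dz":0.03,"fingers":0.078}
    - {"rx":0,"ry":0,"rz":0,"dx":0,"dy":0,"dz":0.03,"fingers":0.078}
    - {"rx":0,"ry":0,"rz":0,"dx":0,"dy":0,"dz":0.013,"fingers":0.078}
    - {"rx":0,"ry":0,"rz":0,"dx":0,"dy":0,"dz":0,"fingers":0.065}
    - {"rx":0,"ry":0,"rz":0,"dx":0,"dy":0,"dz":0,"fingers":0.055}
    - {"rx":0,"ry":0,"rz":0,"dx":0,"dy":0,"dz":0,"fingers":0.055}
    - {"rx":0,"ry":0,"rz":0,"dx":0,"dy":0,"dz":0,"fingers":0.055}
  squeeze: 25

```text
time_s: 39.35
position: [0.5919, 0.4168, 0.0133]
tool_rot: [[-1.0, 0.001, 0.002], [0.001, 1.0, 0.001], [-0.002, 0.001, -1.0]]
ft_force: [0.2, 0.5, -0.7]
grip_width: 0.06
gripper_force: 27.2
```

>>> arm_command:
  deltas:
    - {"rx":0,"ry":0,"rz":0,"dx":0,"dy":0,"dz":-0.02,"fingers":0.055}
    - {"rx":0,"ry":0,"rz":0,"dx":0,"dy":0,"dz":-0.04,"fingers":0.055}
    - {"rx":0,"ry":0,"rz":0,"dx":0,"dy":0,"dz":-0.04,"fingers":0.055}
    - {"rx":0,"ry":0,"rz":0,"dx":0,"dy":0,"dz":-0.02,"fingers":0.055}

```text
time_s: 39.75
position: [0.5924, 0.4171, 0.1371]
tool_rot: [[-1.0, 0.001, 0.006], [0.001, 1.0, 0.003], [-0.006, 0.003, -1.0]]
ft_force: [0.9, 0.3, -0.9]
grip_width: 0.0599
gripper_force: 27.7
```

>>> arm_command:
  deltas:
    - {"rx":0,"ry":0,"rz":0,"dx":-0.0038,"dy":-0.0171,"dz":0,"fingers":0.055}
    - {"rx":0,"ry":0,"rz":0,"dx":-0.0077,"dy":-0.0343,"dz":0,"fingers":0.055}
    - {"rx":0,"ry":0,"rz":0,"dx":-0.0077,"dy":-0.0343,"dz":0,"fingers":0.055}
    - {"rx":0,"ry":0,"rz":0,"dx":-0.0077,"dy":-0.0343,"dz":0,"fingers":0.055}
    - {"rx":0,"ry":0,"rz":0,"dx":-0.0077,"dy":-0.0343,"dz":0,"fingers":0.055}
    - {"rx":0,"ry":0,"rz":0,"dx":-0.0077,"dy":-0.0343,"dz":0,"fingers":0.055}
    - {"rx":0,"ry":0,"rz":0,"dx":-0.0038,"dy":-0.0171,"dz":0,"fingers":0.055}
    - {"rx":0,"ry":0,"rz":0,"dx":0,"dy":0,"dz":0,"fingers":0.055}
    - {"rx":0,"ry":0,"rz":0,"dx":0,"dy":0,"dz":0,"fingers":0.055}

```text
time_s: 40.65
position: [0.6369, 0.211, 0.1314]
tool_rot: [[-1.0, 0.002, -0.001], [0.002, 1.0, 0.0], [0.001, 0.0, -1.0]]
ft_force: [-0.0, 0.2, -0.6]
grip_width: 0.0599
gripper_force: 27.7
```

```bash
python3 -c "
from h import *
out=[]
for n in('top','side'):
    p=env.get_image(n);u,v=map(int,proj(p,(.635,.19,.09)));out.append(cv2.resize(p['color'][max(v-45,0):max(v-45,0)+90,u-45:u+45],(400,400),interpolation=cv2.INTER_CUBIC))
cv2.imwrite('pics/r2.png',np.hstack(out))"
```

```text
(no output)
```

View pics/r2.png

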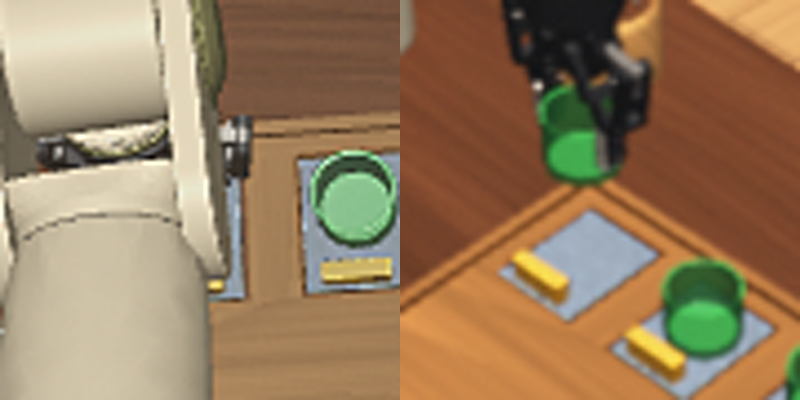

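```bash
python3 -c "
from h import *
p=env.get_image('side');u,v=map(int,proj(p,(.635,.19,.09)));v0=max(v-45,0);k=90/400
for q in((183,158),(183,152)): print(onz(p,(u-45+q[0]*k,v0+q[1]*k),.1225))
for x in((.6369,.211,.118),(.6369,.211,.166)): a=proj(p,x);print((a[0]-u+45)/k,(a[1]-v0)/k)"
```

```text
[0.63493297 0.20745724 0.1225    ]
[0.63937677 0.21266005 0.1225    ]
182.18458668104503 159.23402089681997
179.2258640754845 107.94510561495093
```

>>> arm_command:
  deltas:
    - {"rx":0,"ry":0,"rz":0,"dx":-0.0005,"dy":0.0,"dz":0.035,"fingers":0.055}
    - {"rx":0,"ry":0,"rz":0,"dx":0,"dy":0,"dz":0.03,"fingers":0.055}
    - {"rx":0,"ry":0,"rz":0,"dx":0,"dy":0,"dz":0.02,"fingers":0.055}
    - {"rx":0,"ry":0,"rz":0,"dx":0,"dy":0,"dz":0.008,"fingers":0.055}
    - {"rx":0,"ry":0,"rz":0,"dx":0,"dy":0,"dz":0.001,"fingers":0.055}
    - {"rx":0,"ry":0,"rz":0,"dx":0,"dy":0,"dz":0,"fingers":0.055}

```text
time_s: 41.4
position: [0.6382, 0.2114, 0.039]
tool_rot: [[-1.0, 0.001, 0.002], [0.001, 1.0, 0.0], [-0.002, 0.0, -1.0]]
ft_force: [-0.1, -1.4, -0.8]
grip_width: 0.0598
gripper_force: 27.7
```

>>> arm_command:
  deltas:
    - {"rx":0,"ry":0,"rz":0,"dx":0,"dy":0,"dz":0.003,"fingers":0.055}
    - {"rx":0,"ry":0,"rz":0,"dx":0,"dy":0,"dz":0.002,"fingers":0.055}
    - {"rx":0,"ry":0,"rz":0,"dx":0,"dy":0,"dz":0,"fingers":0.055}

```text
time_s: 41.7
position: [0.6379, 0.2109, 0.0332]
tool_rot: [[-1.0, 0.001, 0.001], [0.001, 1.0, 0.0], [-0.001, 0.0, -1.0]]
ft_force: [0.1, 0.5, -0.4]
grip_width: 0.0604
gripper_force: 27.7
```

>>> arm_command:
  deltas:
    - {"rx":0,"ry":0,"rz":0,"dx":0,"dy":0,"dz":0.001,"fingers":0.055}
    - {"rx":0,"ry":0,"rz":0,"dx":0,"dy":0,"dz":0,"fingers":0.055}

```text
time_s: 41.9
position: [0.6379, 0.2109, 0.0332]
tool_rot: [[-1.0, 0.001, 0.001], [0.001, 1.0, 0.0], [-0.001, 0.0, -1.0]]
ft_force: [-2.7, 0.1, 5.4]
grip_width: 0.0599
gripper_force: 28.2
```

>>> arm_command:
  deltas:
    - {"rx":0,"ry":0,"rz":0,"dx":0,"dy":0,"dz":0,"fingers":0.066}
    - {"rx":0,"ry":0,"rz":0,"dx":0,"dy":0,"dz":0,"fingers":0.085}
    - {"rx":0,"ry":0,"rz":0,"dx":0,"dy":0,"dz":0,"fingers":0.085}
    - {"rx":0,"ry":0,"rz":0,"dx":0,"dy":0,"dz":-0.02,"fingers":0.085}
    - {"rx":0,"ry":0,"rz":0,"dx":0,"dy":0,"dz":-0.04,"fingers":0.085}
    - {"rx":0,"ry":0,"rz":0,"dx":0,"dy":0,"dz":-0.05,"fingers":0.085}
    - {"rx":0,"ry":0,"rz":0,"dx":0.035,"dy":0.03,"dz":-0.01,"fingers":0.085}
    - {"rx":0,"ry":0,"rz":0,"dx":0.035,"dy":0.03,"dz":-0.01,"fingers":0.085}
    - {"rx":0,"ry":0,"rz":0,"dx":0.035,"dy":0.03,"dz":-0.01,"fingers":0.085}
    - {"rx":0,"ry":0,"rz":0,"dx":0.035,"dy":0.03,"dz":-0.01,"fingers":0.085}
    - {"rx":0,"ry":0,"rz":0,"dx":0.035,"dy":0.03,"dz":-0.01,"fingers":0.085}
    - {"rx":0,"ry":0,"rz":0,"dx":0,"dy":0,"dz":0,"fingers":0.085}

```text
time_s: 43.1
position: [0.4594, 0.3644, 0.1938]
tool_rot: [[-1.0, -0.004, 0.001], [-0.004, 1.0, 0.002], [-0.001, 0.002, -1.0]]
ft_force: [0.5, -0.5, -0.2]
grip_width: 0.0842
gripper_force: 0.0
```

```bash
python3 mc.py .020 .6487 -.0294 .075 .639 .0905 .075 .63 .2106 .07; python3 mp2.py .611 -.2935 0 0 0 0 x; python3 -c "
from h import *
T=prep(env.get_image('top'))
for a in([.657,-.029,0],[.647,.091,0],[.638,.211,0]): print([np.round(fit([T],m,a,.012,rot=False)[0][:2],4) for m in(circ(.031,.068),cat(circ(.031,.068),circ(.027,.068)))])
out=[]
for n,c in(('top',(.6,.0,.03)),('side',(.6,.05,.03))):
    p=env.get_image(n);u,v=map(int,proj(p,c));v0=max(v-100,0);out.append(cv2.resize(p['color'][v0:v0+200,u-130:u+130],(400,308),interpolation=cv2.INTER_CUBIC))
cv2.imwrite('pics/fin.png',np.hstack(out))"
```

```text
[([0.6488, -0.0295, 0.0782], np.float64(55.7)), ([0.644, -0.0281, 0.0992], np.float64(50.5))]
[([0.6391, 0.0903, 0.0768], np.float64(55.6)), ([0.6348, 0.0911, 0.0785], np.float64(47.7))]
[([0.6298, 0.2107, 0.0732], np.float64(55.6)), ([0.6255, 0.2112, 0.0724], np.float64(45.9))]
30 [[0.6101, -0.2946], [0.61, -0.2946]]
45 [[0.6101, -0.2943], [0.6101, -0.2943]]
60 [[0.6104, -0.2947], [0.6104, -0.293]]
100 [[0.6012, -0.2849], [0.6101, -0.2938]]
[array([ 0.6547, -0.0329]), array([ 0.6452, -0.0304])]
[array([0.6456, 0.0868]), array([0.6459, 0.0875])]
[array([0.6334, 0.2038]), array([0.6373, 0.2061])]
```

View pics/fin.png

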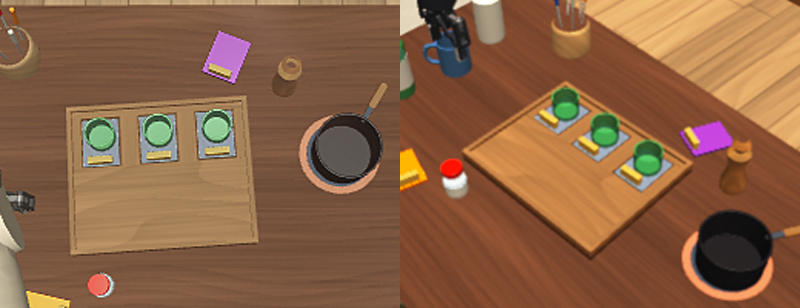

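```bash
python3 -c "
from h import *
P=[(.6567,-.0289),(.6475,.0913),(.6378,.211)];out=[]
for n in('top','side'):
    p=env.get_image(n);o=-.0045 if n=='side' else 0
    im=cv2.resize(p['color'],None,fx=5,fy=5,interpolation=cv2.INTER_CUBIC);c=proj(p,(.645,.09,.05))
    for q in P:
        for r,z,col in((.031,.068,(0,0,255)),(.031,.02,(0,255,255))):
            for a in vproj(p,circ(r,z)[0]+[q[0]+o,q[1],0]): cv2.circle(im,(int(5*a[0]+2.5),int(5*a[1]+2.5)),0,col,-1)
    u,v=int(c[0]*5),int(c[1]*5);out.append(im[v-130:v+130,u-300:u+300])
cv2.imwrite('pics/chk.png',np.vstack(out))"
```

```text
(no output)
```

View pics/chk.png

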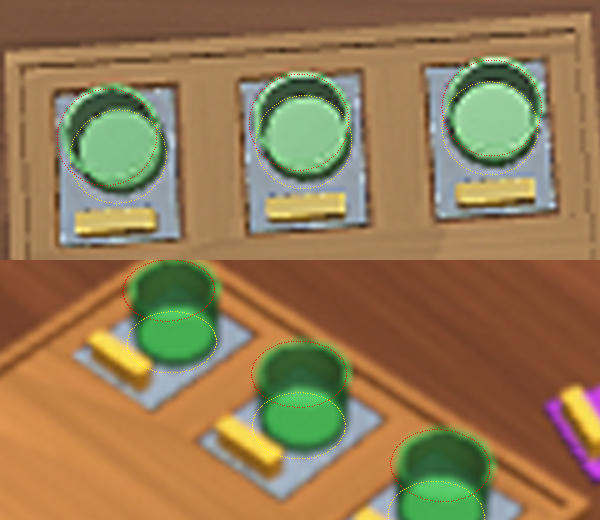

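The overlay shows all three ramekins upright, within about 2–3 mm of the middle of the clear slate. The coasters are flush, the pot is centred to about 3 mm, and the gripper is clear of everything.

```bash
python3 -c "
from rig import env
print(env.close_job())"
```

```text
the job is handed in; nothing more can be done
None
```

The job is handed in at about 43 s: the pot stands about 3 mm off the heat mark's centre, all three grey coasters are seated in their own pockets, each holds one upright ramekin, and I did not touch the mill, jar, bottle or mug; no verdict came back.

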